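# File the paraffin blocks and shut down the cold plate

### The arm

A 6-joint arm with a two-finger parallel gripper is mounted at the origin on the work surface. World frame = base frame: x ahead of the robot, y to its left, z up, the work surface at z = 0. Lengths are in m, angles in degrees, forces in N, time in s.
With the tool pointing down it reaches from about 0.4 to 0.825 m from the base axis. Payload 7 kg.
Tool frame: the origin (TCP) lies at the centre of the arm's flange, where the gripper is bolted on; the fingertips stand 178 mm ahead of it and the grasp point (between the pads) lies 159 mm ahead of it; z points along the fingers, y is the line along which they close (so a half turn about z gives the same grasp; the last joint's range is limited). The gripper opens to 88 mm and grips with 3 to 60 N. Pads are 19 mm wide; open, the fingers measure 130 mm over their backs; the gripper's body (78 mm by 193 mm) begins 47 mm behind the grasp point.
Start: joints at [93.111, 20.546, 0.682, 0, -70.136, -16.507], TCP at [0.156, 0.657, 0.405] pointing down, gripper open.
Joint ranges: [-176.03, 176.03], [-82.01, 121.73], [-58.28, 71.71], [-173.87, 95.51], [-174.79, -0.11], [-173.66, 173.66]. Speed limits (degrees/s): [136.94, 136.94, 172.46, 180, 180, 180].

### API

Orientations are given as [roll, pitch, yaw] about the fixed x, y, z axes, in that order (R = Rz(yaw) Ry(pitch) Rx(roll)).
In Python, from plant import telemetry, snapshot, workorder, nets gives the robot as it stands.
- The arm moves only by the shell command python3 -m creep 'ROWS'. ROWS is JSON, a list that holds one entry, the list of rows, each a list of 5 numbers: the shift along the tool's x, y, z normalised to -1 to 1, where 1 is 0.2 m, then the turn about the tool's z normalised to -1 to 1, where 1 is pi/2 rad, then the opening, from 0 (shut) to 1 (fully open). In form: [[[x, y, z, spin, hand], ...]]. A call has 1 to 8 rows; each row shifts and turns the commanded pose from where the row before left it, along the tool's axes as they then stand; what a row does not reach is not made up. A row lasts 1/12 s, in which the tool goes at most 41.7 mm and 7.16 degrees, less where a joint would pass 70% of its speed; a pose out of reach is approached as far as the arm can. A call with a number of a shift or a turn outside -1 to 1 is refused whole. A call with a gripper value outside its range is refused whole. The fingers move at their own pace and stop on an object; the grip force is fixed at half the most. Time passes only in rows, so rows that do not move let the fingers close. It gives the time, the measured TCP pose, the force, the opening and the grip force at its end, in the units of the state.
- telemetry.get_obs(): the state, without advancing time (a new reading comes with each control period).
- snapshot(name): name is "scene" or "top"; returns a dict with "frame" (384x512x3 uint8, red, green, blue), "fx", "fy", "cx", "cy" (pixels), "rvec" (rotation vector, rad) and "tvec" (3), from world to camera coordinates, as OpenCV has them. Camera axes: x right, y down, z forward; pixel columns grow to the right and rows downward; lengths in m; the calibration is good to about 2 mm. A picture is of the moment at which its call begins. There is no depth.
- workorder.close_job(): hands the job in; it is judged then, once.
Trained networks look in a picture, given as the dict that the camera call returned (one of the last four; its "shot" number tells which), for a name from the list of things; names that differ only in an ending like _2 or _b are one class to them, and where a whole thing is asked for, a point or a joint stands for the part that bears it (a point fixed in the world has none). Each returns a list of dicts, best first, with "confidence" (0 to 1); they miss things now and then, are a little off and sometimes report something else, mostly with a low value. They report only what shows in the picture. A call takes as long as a camera call.
- nets.find_in(picture, query): "uv" ([column, row] in pixels, amid what is visible of it).
- nets.masks_of(picture, query): "region" (384x512 bool, what is visible of it) and "uv" ([column, row] in pixels, amid what is visible of it).
- nets.landmark_of(picture, query): "uv" ([column, row] in pixels: a listed point, or the origin of a listed thing).
The state is a dict: "clock": time; "joint_pos": joint angles; "qvel": joint speeds; "tau": joint torques, N m; "tool_pos": TCP position; "orientation": TCP orientation; "force": force on the tool from outside, world axes, zero at the start; "moment": the same for the moment, N m; "opening": finger opening in m; "gripper_force": force on a finger pad.
Only numpy, scipy, OpenCV 4.12 (cv2) and the standard library are available. Lean on these libraries where they do the work, as an engineer would, in place of code of your own. Each camera call takes 0.05 s, during which the arm holds its last target. There are 200 camera calls.

### The job

Sectioning is finished: file every paraffin block from the cold plate in the open storage drawer, one to a well, lying flat with the wax up and the white sloped label towards the drawer's front. Handle the blocks with a light grip, because the wax is brittle. When all are in, push the drawer fully home until it catches, and switch the cold plate off at its red rocker; leave the other things on the bench where they are.

Things in the scene. Friction and masses are not known exactly. Their poses are not given: they have to be found in the camera images.
- block1: paraffin block on a yellow cassette, 75 (x) x 52 (y) x 28 mm tall, 70 to 125 g; may be absent. Origin: centre of the underside, z up through the wax. Cassette sides upright, 52 mm apart, 18 mm high; on top wax 56 x 46 x 10 mm. White sloped label: the -x end. Brittle: the fingers' force on it (both pads added) must stay under 90 N; 20 to 30 N per pad holds it well.
- block2: paraffin block on a blue cassette, 75 (x) x 52 (y) x 28 mm tall, 70 to 125 g; may be absent. Origin: centre of the underside, z up through the wax. Cassette sides upright, 52 mm apart, 18 mm high; on top wax 56 x 46 x 10 mm. White sloped label: the -x end. Brittle: the fingers' force on it (both pads added) must stay under 90 N; 20 to 30 N per pad holds it well.
- block3: paraffin block on a green cassette, 75 (x) x 52 (y) x 28 mm tall, 70 to 125 g; may be absent. Origin: centre of the underside, z up through the wax. Cassette sides upright, 52 mm apart, 18 mm high; on top wax 56 x 46 x 10 mm. White sloped label: the -x end. Brittle: the fingers' force on it (both pads added) must stay under 90 N; 20 to 30 N per pad holds it well.
- block4: paraffin block on a pink cassette, 75 (x) x 52 (y) x 28 mm tall, 70 to 125 g; may be absent. Origin: centre of the underside, z up through the wax. Cassette sides upright, 52 mm apart, 18 mm high; on top wax 56 x 46 x 10 mm. White sloped label: the -x end. Brittle: the fingers' force on it (both pads added) must stay under 90 N; 20 to 30 N per pad holds it well.
- block5: paraffin block on an orange cassette, 75 (x) x 52 (y) x 28 mm tall, 70 to 125 g; may be absent. Origin: centre of the underside, z up through the wax. Cassette sides upright, 52 mm apart, 18 mm high; on top wax 56 x 46 x 10 mm. White sloped label: the -x end. Brittle: the fingers' force on it (both pads added) must stay under 90 N; 20 to 30 N per pad holds it well.
- block6: paraffin block on a lilac cassette, 75 (x) x 52 (y) x 28 mm tall, 70 to 125 g; may be absent. Origin: centre of the underside, z up through the wax. Cassette sides upright, 52 mm apart, 18 mm high; on top wax 56 x 46 x 10 mm. White sloped label: the -x end. Brittle: the fingers' force on it (both pads added) must stay under 90 N; 20 to 30 N per pad holds it well.
- well1 (a point): centre of the floor of well 1 in the drawer's white carrier (front row, left, seen from the robot; moves with the drawer). Well 86 (x) x 62 mm (y), walls 14 mm high, with a 44 mm finger gap at the middle of each side (+y, -y). x: from the drawer's front to its back, z up. Floor 30 mm above the bench; drawer sides 18 mm above it. Pitch 98 mm in x, 92 mm in y.
- well2 (a point): centre of the floor of well 2 in the drawer's white carrier (front row, middle, seen from the robot; moves with the drawer). Well 86 (x) x 62 mm (y), walls 14 mm high, with a 44 mm finger gap at the middle of each side (+y, -y). x: from the drawer's front to its back, z up. Floor 30 mm above the bench; drawer sides 18 mm above it. Pitch 98 mm in x, 92 mm in y.
- well3 (a point): centre of the floor of well 3 in the drawer's white carrier (front row, right, seen from the robot; moves with the drawer). Well 86 (x) x 62 mm (y), walls 14 mm high, with a 44 mm finger gap at the middle of each side (+y, -y). x: from the drawer's front to its back, z up. Floor 30 mm above the bench; drawer sides 18 mm above it. Pitch 98 mm in x, 92 mm in y.
- well4 (a point): centre of the floor of well 4 in the drawer's white carrier (rear row, left, seen from the robot; moves with the drawer). Well 86 (x) x 62 mm (y), walls 14 mm high, with a 44 mm finger gap at the middle of each side (+y, -y). x: from the drawer's front to its back, z up. Floor 30 mm above the bench; drawer sides 18 mm above it. Pitch 98 mm in x, 92 mm in y.
- well5 (a point): centre of the floor of well 5 in the drawer's white carrier (rear row, middle, seen from the robot; moves with the drawer). Well 86 (x) x 62 mm (y), walls 14 mm high, with a 44 mm finger gap at the middle of each side (+y, -y). x: from the drawer's front to its back, z up. Floor 30 mm above the bench; drawer sides 18 mm above it. Pitch 98 mm in x, 92 mm in y.
- well6 (a point): centre of the floor of well 6 in the drawer's white carrier (rear row, right, seen from the robot; moves with the drawer). Well 86 (x) x 62 mm (y), walls 14 mm high, with a 44 mm finger gap at the middle of each side (+y, -y). x: from the drawer's front to its back, z up. Floor 30 mm above the bench; drawer sides 18 mm above it. Pitch 98 mm in x, 92 mm in y.
- drawer (a joint): how far the drawer is pulled out, m: 0 home, 0.22 fully out. It slides with about 1.5 N of friction; a spring catch resists with up to about 8 N between some 14 and 6 mm out; once pushed past that, from about 4 mm it draws the drawer home and holds it
- coldplate: cold plate with cream housing; fixed. Origin on the bench under the centre of its metal plate; the plate is 80 mm above the bench, 250 mm (x) by 360 mm (y), with a rim 8 mm wide and 8 mm higher than the plate. Towards the robot (-x) a console strip 70 mm above the bench, from 133 to 195 mm from the origin, carries the power rocker
- rocker (a joint): the cold plate's red power rocker switch, rad: 0 on (left, +y end raised), 0.4 off (left end pressed fully down); stays where it is put; friction about 0.05 N m, so 2 to 3 N at its end
- rocker_off_end (a point): on top of the rocker's left (+y) end, marked with a white square, the end to press for off; 21 mm from the pivot, about 93 mm above the bench when on, moving down 8 mm to off. The rocker is 48 mm (y) by 28 mm (x); the console lies 70 mm above the bench
- drawer_front (a point): outer face (looking to -x) of the drawer's grey front panel, mid-width, 64 mm above the bench, 22 mm below its top edge; panel 330 mm wide. Axes as the wells. Below, a steel pull lip 90 mm wide stands 16 mm out, its top 32 mm above the bench. The drawer runs in a fixed grey unit 336 mm wide, 260 mm deep, 95 mm tall; home, the panel meets the unit's front
- brush: a flat brush with a wooden handle, 170 mm long lying on the bench; not part of the job. Origin: its underside
- forceps: steel forceps 140 mm long lying on top of the storage unit; not part of the job. Origin: its underside, at the middle
- bladebox: a small blue blade dispenser, 85 x 45 x 22 mm; not part of the job. Origin: its underside, at the middle
- stainjar: a purple stain jar with black cap, 66 mm across, 110 mm tall; not part of the job. Origin: its underside, at the middle
- washbottle: a white wash bottle with red cap, 68 mm across, 170 mm tall; not part of the job. Origin: its underside, at the middle

How it is judged (in metres and radians):
On the way, in this order (a step that is already met when the one before it is completed fails the run):
1. every block present lies flat in a well of its own, label to the drawer's front ((horizontal distance between block1 and well1 below 0.01 m or horizontal distance between block1 and well2 below 0.01 m or horizontal distance between block1 and well3 below 0.01 m or horizontal distance between block1 and well4 below 0.01 m or horizontal distance between block1 and well5 below 0.01 m or horizontal distance between block1 and well6 below 0.01 m) and z of block1 in the frame of drawer_front between -0.039 and -0.029 m and angle between each of block1, block2, block3, block4, block5, block6's own z axis and vertical below 0.12 rad and x of drawer_front in the frame of block1 below -0.03 m and (horizontal distance between block2 and well1 below 0.01 m or horizontal distance between block2 and well2 below 0.01 m or horizontal distance between block2 and well3 below 0.01 m or horizontal distance between block2 and well4 below 0.01 m or horizontal distance between block2 and well5 below 0.01 m or horizontal distance between block2 and well6 below 0.01 m) and z of block2 in the frame of drawer_front between -0.039 and -0.029 m and x of drawer_front in the frame of block2 below -0.03 m and (horizontal distance between block3 and well1 below 0.01 m or horizontal distance between block3 and well2 below 0.01 m or horizontal distance between block3 and well3 below 0.01 m or horizontal distance between block3 and well4 below 0.01 m or horizontal distance between block3 and well5 below 0.01 m or horizontal distance between block3 and well6 below 0.01 m) and z of block3 in the frame of drawer_front between -0.039 and -0.029 m and x of drawer_front in the frame of block3 below -0.03 m and (horizontal distance between block4 and well1 below 0.01 m or horizontal distance between block4 and well2 below 0.01 m or horizontal distance between block4 and well3 below 0.01 m or horizontal distance between block4 and well4 below 0.01 m or horizontal distance between block4 and well5 below 0.01 m or horizontal distance between block4 and well6 below 0.01 m) and z of block4 in the frame of drawer_front between -0.039 and -0.029 m and x of drawer_front in the frame of block4 below -0.03 m and (horizontal distance between block5 and well1 below 0.01 m or horizontal distance between block5 and well2 below 0.01 m or horizontal distance between block5 and well3 below 0.01 m or horizontal distance between block5 and well4 below 0.01 m or horizontal distance between block5 and well5 below 0.01 m or horizontal distance between block5 and well6 below 0.01 m) and z of block5 in the frame of drawer_front between -0.039 and -0.029 m and x of drawer_front in the frame of block5 below -0.03 m and (horizontal distance between block6 and well1 below 0.01 m or horizontal distance between block6 and well2 below 0.01 m or horizontal distance between block6 and well3 below 0.01 m or horizontal distance between block6 and well4 below 0.01 m or horizontal distance between block6 and well5 below 0.01 m or horizontal distance between block6 and well6 below 0.01 m) and z of block6 in the frame of drawer_front between -0.039 and -0.029 m and x of drawer_front in the frame of block6 below -0.03 m), for 0.2 s.
2. the drawer, with the blocks in it, is pushed home into its catch (value of joint drawer below 0.003 m), for 0.2 s.
At the end, for the whole second after the job is handed in: Each block lies at rest in its own well: within 10 mm of the well's centre, 5 mm in height and 0.12 rad of upright, its label end (-x) towards the drawer front. The drawer is home within 3 mm; the rocker is off (above 0.33) (all of step 1 and value of joint drawer below 0.003 m and value of joint rocker above 0.33 rad and linear speed of each of block1, block2, block3, block4, block5, block6 below 0.02 m/s); the robot touches nothing.
It fails at once if a block is squeezed or pressed by the fingers with more than 90 N in all (contact force between any of block1, block2, block3, block4, block5, block6 and the fingers above 90 N).
It fails at once if one of the other things on the bench is moved by more than 40 mm (distance of any of brush, forceps, bladebox, stainjar, washbottle from where it was at the start of the episode above 0.04 m).
Of block1, block2, block3, block4, block5, block6 only 4 to 6 are there at a start; the rules pass over those that are not, and their reading is None.
At some moment in a run one of block1, block2, block3, block4, block5, block6 may be knocked a few centimetres aside while the robot is not near it.
Once in a run the grip may slacken for a moment while it holds something.
It also fails if it takes over 210 s, if anything falls off the work surface, if the arm or the gripper's body presses on something with over 40 N, if the wrist force passes 120 N, or if a joint passes its speed limit or range.

## Working session

There is one attempt and no reset: what is moved stays moved. The work goes in short steps, Python scripts to look and compute and a shell command to move; the robot and the scene stay as the last step left them, time stands still between calls to the robot, and variables do not carry over. Pictures are saved under pics/ and viewed, at most 16 in all, crops included, and the job is handed in when it is done.

```bash
mkdir -p pics
cat > h.py <<'E'
import numpy as np, cv2
from plant import telemetry, snapshot, workorder, nets
def save(p,n): cv2.imwrite('pics/'+n,cv2.cvtColor(p['frame'],cv2.COLOR_RGB2BGR))
def cam(p):
    R=cv2.Rodrigues(np.array(p['rvec'],float))[0]; t=np.array(p['tvec'],float).ravel()
    K=np.array([[p['fx'],0,p['cx']],[0,p['fy'],p['cy']],[0,0,1.]]); return K,R,t
def at_z(p,uv,z):
    K,R,t=cam(p); d=R.T@np.linalg.inv(K)@np.array([uv[0],uv[1],1.]); c=-R.T@t
    return c+d*(z-c[2])/d[2]
def proj(p,X):
    K,R,t=cam(p); q=K@(R@np.array(X,float)+t); return q[:2]/q[2]
E
python3 - <<'E'
from h import *
np.set_printoptions(precision=3,suppress=True)
o=telemetry.get_obs(); print(o)
for n in('scene','top'):
    p=snapshot(n); save(p,n+'0.png'); K,R,t=cam(p); print(n,-R.T@t,R[2],p['fx'])
    for q in['block%d'%i for i in range(1,7)]:
        for f in(nets.find_in,nets.landmark_of):
            for r in f(p,q)[:2]: print(q,f.__name__,np.array(r['uv']),round(r['confidence'],2),at_z(p,r['uv'],.08))
    for q,z in[('well%d'%i,.03) for i in range(1,7)]+[('drawer_front',.064),('rocker_off_end',.093),('coldplate',.0),('brush',0),('forceps',.095),('bladebox',0),('stainjar',0),('washbottle',0)]:
        for r in nets.landmark_of(p,q)[:1]: print(q,np.array(r['uv']),round(r['confidence'],2),at_z(p,r['uv'],z))
E
```

```text
{'clock': 0.0, 'joint_pos': array([ 93.112,  20.589,   0.633,  -0.021, -70.135, -16.508]), 'qvel': array([-0.032, -0.041,  0.047,  0.074,  0.032,  0.023]), 'tau': array([  0.001, -58.272,  29.305,   6.997,   0.007,  -0.   ]), 'tool_pos': array([0.156, 0.656, 0.404]), 'orientation': array([179.907,  -0.007, -13.403]), 'force': array([0.323, 0.887, 0.254]), 'moment': array([-0.015,  0.017,  0.065]), 'gripper_force': 0.0, 'opening': 0.08797577784693511}
scene [1.472 0.774 1.032] [-0.605 -0.499 -0.62 ] 415.1273785907414
block1 call [193.6 152.4] 0.69 [ 0.453 -0.348  0.08 ]
block1 call [195.9 180.2] 0.69 [ 0.592 -0.201  0.08 ]
block1 call [212.5 167.8] 0.77 [ 0.491 -0.206  0.08 ]
block1 call [192.3 177.7] 0.65 [ 0.589 -0.224  0.08 ]
block2 call [193.6 152.4] 0.69 [ 0.453 -0.348  0.08 ]
block2 call [195.9 180.2] 0.69 [ 0.592 -0.201  0.08 ]
block2 call [212.5 167.8] 0.77 [ 0.491 -0.206  0.08 ]
block2 call [192.3 177.7] 0.65 [ 0.589 -0.224  0.08 ]
block3 call [193.6 152.4] 0.69 [ 0.453 -0.348  0.08 ]
block3 call [195.9 180.2] 0.69 [ 0.592 -0.201  0.08 ]
block3 call [212.5 167.8] 0.77 [ 0.491
[... 2678 characters left out ...]
[ 0.586 -0.096  0.08 ]
block6 call [341.5 179.2] 0.81 [ 0.592 -0.323  0.08 ]
well1 [220.  200.1] 0.98 [0.505 0.123 0.03 ]
well2 [220.  200.1] 0.98 [0.505 0.123 0.03 ]
well3 [220.  200.1] 0.98 [0.505 0.123 0.03 ]
well4 [220.  200.1] 0.98 [0.505 0.123 0.03 ]
well5 [220.  200.1] 0.98 [0.505 0.123 0.03 ]
well6 [220.  200.1] 0.98 [0.505 0.123 0.03 ]
drawer_front [192.9 217.7] 0.58 [0.435 0.217 0.064]
rocker_off_end [169.1 171.4] 0.55 [0.599 0.307 0.093]
coldplate [307.9 197.1] 0.6 [ 0.529 -0.211  0.   ]
brush [388.9 239.2] 0.87 [ 0.377 -0.523  0.   ]
bladebox [123.9 227.9] 0.81 [0.391 0.484 0.   ]
stainjar [386.9 190.5] 0.91 [ 0.564 -0.515  0.   ]
washbottle [118.  185.6] 0.91 [0.551 0.516 0.   ]
```

Run:
```python
import cv2
a=cv2.imread('pics/top0.png')[130:270,90:420]; cv2.imwrite('pics/top0c.png',cv2.resize(a,None,fx=2.4,fy=2.4,interpolation=2))
a=cv2.imread('pics/scene0.png')[110:310,110:420]; cv2.imwrite('pics/scene0c.png',cv2.resize(a,None,fx=2.5,fy=2.5,interpolation=2))
```

```text
(no output)
```

View pics/top0c.png

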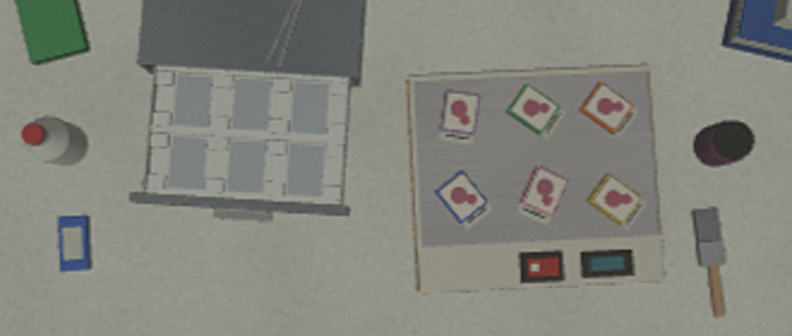

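View pics/scene0c.png

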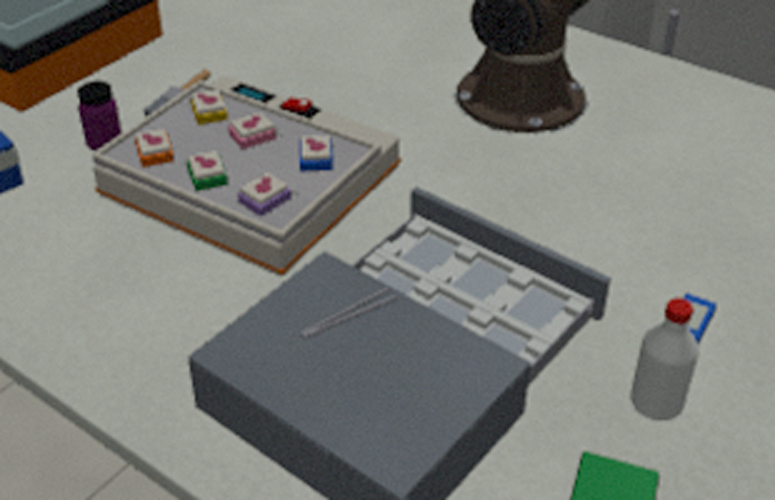

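The top picture shows all six blocks on the plate, with wells 1–6 empty and the rocker's white square at about crop (535,267). In the scene picture the forceps lie on the unit. Next I fit the poses.

```bash
cat >> h.py <<'E'
from scipy.optimize import minimize
def corners(b,lab=True):
    x,y,a,z=b; c,s=np.cos(a),np.sin(a)
    P=[(i*.0375,j*.026,0) for i in(-1,1) for j in(-1,1)]+[(.0375,j*.026,.018) for j in(-1,1)]+[(-.0375,j*.026,.006) for j in(-1,1)]+[(u,j*.026,.018) for u in(-.02,) for j in(-1,1)]+[(u,j*.023,.028) for u in(-.02,.036) for j in(-1,1)]
    return [(x+c*u-s*v,y+s*u+c*v,z+w) for u,v,w in P]
def sil(p,b,S=4):
    q=np.array([proj(p,X) for X in corners(b)]); m=np.zeros((384*S//1,512*S),np.uint8) if 0 else None
    return cv2.convexHull(q.astype(np.float32))[:,0]
def cost(v,obs,z):
    e=0
    for p,m,(x0,y0,x1,y1) in obs:
        S=8; h=(sil(p,(*v,z))-[x0,y0]+.5)*S
        im=np.zeros(((y1-y0)*S,(x1-x0)*S),np.uint8); cv2.fillPoly(im,[np.round(h).astype(np.int32)],1)
        im=cv2.resize(im.astype(np.float32),(x1-x0,y1-y0),interpolation=cv2.INTER_AREA)
        e+=np.abs(im-m[y0:y1,x0:x1]).sum()/m.sum()
    return e
def fit(obs_pm,x,y,z):
    obs=[]
    for p,m in obs_pm:
        r,c=np.where(m); obs.append((p,m.astype(np.float32),(max(c.min()-12,0),max(r.min()-12,0),c.max()+12,r.max()+12)))
    best=None
    for a in np.radians(np.arange(0,180,30)):
        s=minimize(cost,(x,y,a),args=(obs,z),method='Nelder-Mead',options=dict(initial_simplex=[(x,y,a),(x+.01,y,a),(x,y+.01,a),(x,y,a+.3)],maxiter=120))
        if best is None or s.fun<best.fun: best=s
    return best
E
cat > look.py <<'E'
from h import *
np.set_printoptions(precision=4,suppress=True)
T=snapshot('top');S=snapshot('scene')
mt=[r for r in nets.masks_of(T,'block1') if r['confidence']>.4]; ms=[r for r in nets.masks_of(S,'block1') if r['confidence']>.4]
for r in mt:
    X=at_z(T,r['uv'],.1)
    k=min(ms,key=lambda q:np.linalg.norm(at_z(S,q['uv'],.1)[:2]-X[:2]),default=None)
    obs=[(T,r['region'])]
    if k is not None and np.linalg.norm(at_z(S,k['uv'],.1)[:2]-X[:2])<.03: obs.append((S,k['region']))
    s=fit(obs,X[0],X[1],.08); x,y,a=s.x
    col=T['frame'][r['region']].astype(int); sat=col[np.argsort(col.max(1)-col.min(1))[-12:]].mean(0)
    # whiteness/label: brightness at +-29 mm along axis, z ~.012
    br=[]
    for sg in(-1,1):
        q=proj(T,(x+sg*.03*np.cos(a),y+sg*.03*np.sin(a),.092)); br.append(cv2.getRectSubPix(T['frame'],(3,3),tuple(q.astype(np.float32))).mean((0,1)))
    print(round(r['confidence'],2),len(obs),s.x[:2],'yaw',round(np.degrees(a),1),'err',round(s.fun,3),'sat',sat.astype(int),'-x end',br[0].astype(int),'+x',br[1].astype(int))
E
python3 - <<'E'
exec(open('look.py').read())
for p in(T,S):
    for r in nets.landmark_of(p,'well1'): print('well',round(r['confidence'],2),at_z(p,r['uv'],.03)[:2])
    for q,z in(('drawer_front',.064),('rocker_off_end',.093),('rocker',.085)):
        for r in nets.landmark_of(p,q): print(q,round(r['confidence'],2),at_z(p,r['uv'],z)[:2],np.array(r['uv']))
a=T['frame'][155:230,255:365][:,:,::-1]; cv2.imwrite('pics/blk.png',cv2.resize(a,None,fx=7,fy=7,interpolation=2))
E
```

```text
0.81 2 [ 0.4585 -0.1113] yaw 37.5 err 0.175 sat [ 69  80 114] -x end [123 124 114] +x [147 138 128]
0.8 1 [ 0.4727 -0.2267] yaw -22.0 err 0.072 sat [120  74  83] -x end [106 103  96] +x [145 140 128]
0.77 2 [ 0.4655 -0.3401] yaw 51.2 err 0.397 sat [132 118  62] -x end [113 112  96] +x [133 127 105]
0.77 2 [ 0.5853 -0.0996] yaw -6.8 err 0.19 sat [118  73  82] -x end [115 116 107] +x [144 133 123]
0.72 2 [ 0.5974 -0.2147] yaw 54.1 err 0.34 sat [108  78  79] -x end [104 109  97] +x [132 134 119]
0.6 2 [ 0.6037 -0.3281] yaw 54.2 err 0.314 sat [138  82  52] -x end [117 115 103] +x [140 132 119]
well 0.79 [0.506  0.2331]
well 0.78 [0.608 0.322]
well 0.71 [0.5055 0.1372]
well 0.64 [0.6053 0.227 ]
well 0.6 [0.5023 0.3174]
well 0.59 [0.599 0.125]
drawer_front 0.62 [0.4289 0.2134] [193.9 219.4]
drawer_front 0.53 [0.599 0.229] [191.7 173.1]
rocker_off_end 0.65 [ 0.3611 -0.2176] [312.5 241.7]Traceback (most recent call last):
  File "<stdin>", line 5, in <module>
ValueError: it knows: bladebox, block, brush, coldplate, drawer_front, forceps, rocker_off_end, stainjar, washbottle, well
```

Run:
```python
from h import *
T=snapshot('top');S=snapshot('scene')
B=[(.4585,-.1113,37.5),(.4727,-.2267,-22),(.4655,-.3401,51.2),(.5853,-.0996,-6.8),(.5974,-.2147,54.1),(.6037,-.3281,54.2)]
def crop(p,x0,y0,x1,y1,f):
    a=cv2.resize(np.ascontiguousarray(p['frame'][y0:y1,x0:x1,::-1]),None,fx=f,fy=f,interpolation=2)
    for b in B:
        h=(sil(p,(b[0],b[1],np.radians(b[2]),.08))-[x0,y0]+.5)*f
        cv2.polylines(a,[np.round(h).astype(int)],True,(0,255,0),1)
    return a
a=crop(T,262,158,362,230,6); b=crop(S,165,135,260,200,5)
w=max(a.shape[1],b.shape[1]); 
cv2.imwrite('pics/ba.png',a); cv2.imwrite('pics/bb.png',b)
```

```text
(no output)
```

View pics/ba.png

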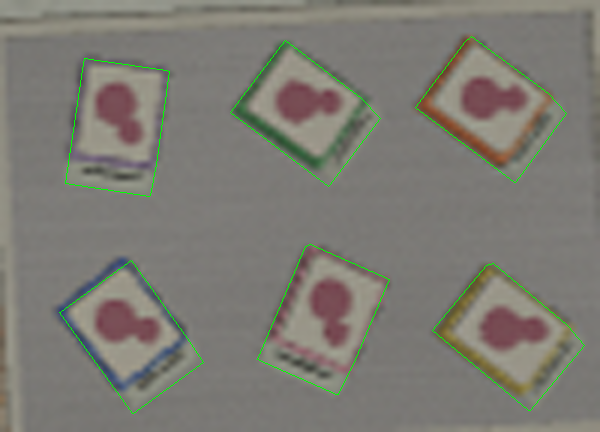

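View pics/bb.png

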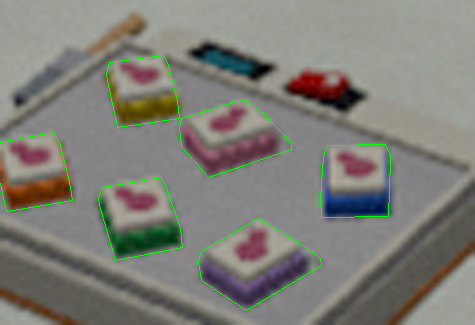

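The outlines fit within about 2 mm in both views, and each label is at the end I call -x (the lower end in the top picture). The drawer frame comes next.

```bash
cat >> h.py <<'E'
def drawer(views,prnt=True):
    """fit wells grid: returns centre (x,y) of carrier and yaw"""
    from scipy.optimize import least_squares
    D=[]
    for p in views:
        for r in nets.landmark_of(p,'well1'):
            if r['confidence']>.35: D.append(at_z(p,r['uv'],.03)[:2])
    D=np.array(D); g=np.array([(u,v) for u in(-.049,.049) for v in(.092,0,-.092)])
    def W(q): c,s=np.cos(q[2]),np.sin(q[2]); return g@np.array([[c,s],[-s,c]])+q[:2]
    f=lambda q:np.array([np.min(np.linalg.norm(W(q)-d,axis=1)) for d in D])
    s=least_squares(f,(.555,.226,0),loss='soft_l1',f_scale=.005,x_scale=(.01,.01,.1))
    return s.x,W(s.x),f(s.x)
E
python3 - <<'E'
from h import *
np.set_printoptions(precision=4,suppress=True)
T=snapshot('top');S=snapshot('scene')
for v in([T],[S],[T,S]):
    q,W,f=drawer(v); print(q[:2],np.degrees(q[2]),f); 
print(W)
for l,z in(([(130,198),(348,210)],.086),([(155,68),(350,81)],.095),([(145,192),(348,204)],.05),([(413,248),(660,238)],.08)):
    P=[at_z(T,(u/2.4+90,v/2.4+130),z)[:2] for u,v in l]; d=P[0]-P[1]; print(*P,np.degrees(np.arctan2(-d[0],d[1])),np.linalg.norm(d))
for l,z in(([(412,190),(608,282)],.086),([(322,254),(527,367)],.095)):
    P=[at_z(S,(u/2.5+110,v/2.5+110),z)[:2] for u,v in l]; d=P[1]-P[0]; print(*P,np.degrees(np.arctan2(-d[0],d[1])),np.linalg.norm(d))
# refine block model
def crop(p,x0,y0,x1,y1,f): return cv2.resize(np.ascontiguousarray(p['frame'][y0:y1,x0:x1,::-1]),None,fx=f,fy=f,interpolation=2)
f=6;x0,y0=140,150; a=crop(T,x0,y0,245,225,f)
def box(c,yaw,l,w,z,col):
    R=np.array([[np.cos(yaw),-np.sin(yaw)],[np.sin(yaw),np.cos(yaw)]])
    h=[(proj(T,(*(R@np.array(k)+c),z))-[x0,y0]+.5)*f for k in((-l,-w),(-l,w),(l,w),(l,-w))]
    cv2.polylines(a,[np.round(h).astype(int)],True,col,1)
for w in W: box(w,q[2],.043,.031,.044,(0,255,0)); box(w,q[2],.043,.031,.03,(0,0,255))
cv2.imwrite('pics/wells.png',a)
E
```

```text
[0.5607 0.2263] -2.2000736849910396 [0.0048 0.0066 0.0044 0.0177 0.0008 0.0084]
[0.5548 0.2258] -1.504244530097679 [0.0004 0.0012 0.0043 0.0031 0.0086 0.0027]
[0.5568 0.226 ] -1.4504140981365286 [0.0087 0.0023 0.0061 0.0147 0.0027 0.013  0.0021 0.0009 0.0064 0.0034
 0.008  0.0031]
[[0.5102 0.3192]
 [0.5079 0.2273]
 [0.5055 0.1353]
 [0.6082 0.3168]
 [0.6058 0.2248]
 [0.6035 0.1328]]
[0.4477 0.3902] [0.4395 0.063 ] -1.4370249418594523 0.3273952585327937
[0.6447 0.3614] [0.6342 0.0663] -2.0316280460620377 0.2952813425416322
[0.459  0.3766] [0.4499 0.0645] -1.665554791562317 0.3122396899941426
[ 0.3856 -0.0365] [ 0.4116 -0.4097] 3.9795533557092906 0.37404421179574976
[0.4467 0.0697] [0.4564 0.3975] -1.6949558830178126 0.3279673767725978
[0.6498 0.0612] [0.663  0.3936] -2.282956273757144 0.33267315218134175
```

View pics/wells.png

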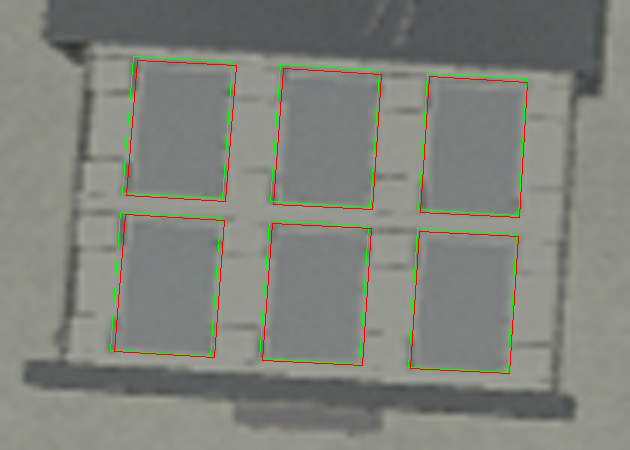

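```bash
cat > plan.py <<'E'
# usage: plan.py x,y,z,yaw ...  -> tool-axis shifts (norm) then spin (norm), leg by leg, from the measured pose
import sys
from h import *
o=telemetry.get_obs(); p=np.array(o['tool_pos']); w=np.radians(o['orientation'][2])
print('now',p.round(4),o['orientation'].round(2),'t',round(o['clock'],2),'open',round(o['opening'],4),'F',round(o['gripper_force'],1))
for a in sys.argv[1:]:
    x,y,z,g=map(float,a.split(',')); d=np.array([x,y,z])-p
    c,s=np.cos(w),np.sin(w); t=np.array([c*d[0]+s*d[1],s*d[0]-c*d[1],-d[2]])/.2
    sp=-((g-np.degrees(w)+180)%360-180)/90
    n=int(np.ceil(np.linalg.norm(t)*.2/.0405)); k=int(np.ceil(abs(sp)/.079))
    print(a,'| shift',t.round(3),'rows',n,'each',(t/max(n,1)).round(3),'| spin',round(sp,3),'rows',k,'each',round(sp/max(k,1),4))
    p=np.array([x,y,z]); w=np.radians(g)
E
python3 plan.py .5853,-.0996,.36,-186.8 .5853,-.0996,.262,-186.8
```

```text
now [0.1564 0.6566 0.4046] [-180.     0.   -13.4] t 3.45 open 0.0878 F 0.0
.5853,-.0996,.36,-186.8 | shift [2.962 3.181 0.223] rows 22 each [0.135 0.145 0.01 ] | spin 1.927 rows 25 each 0.0771
.5853,-.0996,.262,-186.8 | shift [0.   0.   0.49] rows 3 each [0.    0.    0.163] | spin -0.0 rows 0 each -0.0
```

```bash
r() { tail -c 400; }
python3 -m creep '[[[0.135,0.145,0.01,0,0.8],[0.135,0.145,0.01,0,0.8],[0.135,0.145,0.01,0,0.8],[0.135,0.145,0.01,0,0.8],[0.135,0.145,0.01,0,0.8],[0.135,0.145,0.01,0,0.8],[0.135,0.145,0.01,0,0.8],[0.135,0.145,0.01,0,0.8]]]'
python3 -m creep '[[[0.135,0.145,0.01,0,0.8],[0.135,0.145,0.01,0,0.8],[0.135,0.145,0.01,0,0.8],[0.135,0.145,0.01,0,0.8],[0.135,0.145,0.01,0,0.8],[0.135,0.145,0.01,0,0.8],[0.135,0.145,0.01,0,0.8],[0.135,0.145,0.01,0,0.8]]]'
python3 -m creep '[[[0.135,0.145,0.01,0,0.8],[0.135,0.145,0.01,0,0.8],[0.135,0.145,0.01,0,0.8],[0.135,0.145,0.01,0,0.8],[0.135,0.145,0.01,0,0.8],[0.12,0.136,0.01,0,0.8]]]'
python3 -m creep '[[[0,0,0,0.077,0.8],[0,0,0,0.077,0.8],[0,0,0,0.077,0.8],[0,0,0,0.077,0.8],[0,0,0,0.077,0.8],[0,0,0,0.077,0.8],[0,0,0,0.077,0.8],[0,0,0,0.077,0.8]]]'
python3 -m creep '[[[0,0,0,0.077,0.8],[0,0,0,0.077,0.8],[0,0,0,0.077,0.8],[0,0,0,0.077,0.8],[0,0,0,0.077,0.8],[0,0,0,0.077,0.8],[0,0,0,0.077,0.8],[0,0,0,0.077,0.8]]]'
python3 -m creep '[[[0,0,0,0.077,0.8],[0,0,0,0.077,0.8],[0,0,0,0.077,0.8],[0,0,0,0.077,0.8],[0,0,0,0.077,0.8],[0,0,0,0.077,0.8],[0,0,0,0.077,0.8],[0,0,0,0.077,0.8]]]'
python3 -m creep '[[[0,0,0,0.077,0.8],[0,0,0,0,0.8]]]'
python3 plan.py .5853,-.0996,.36,-186.8 .5853,-.0996,.262,-186.8
```

```text
clock: 4.12
tool_pos: [0.3133, 0.379, 0.3889]
orientation: [-180.0, -0.0, -13.4]
force: [0.6, 0.2, -0.5]
opening: 0.0701
gripper_force: 0.0
clock: 4.78
tool_pos: [0.4696, 0.1032, 0.3731]
orientation: [-179.9, -0.1, -13.4]
force: [0.8, 1.6, 0.1]
opening: 0.0698
gripper_force: 0.0
clock: 5.28
tool_pos: [0.5848, -0.1014, 0.3607]
orientation: [180.0, -0.0, -13.4]
force: [0.8, 0.9, 0.7]
opening: 0.0701
gripper_force: 0.0
clock: 5.95
tool_pos: [0.5839, -0.0992, 0.3607]
orientation: [-180.0, -0.0, -69.2]
force: [0.2, -0.6, 0.3]
opening: 0.0704
gripper_force: 0.0
clock: 6.62
tool_pos: [0.5839, -0.0992, 0.3607]
orientation: [-180.0, 0.0, -124.6]
force: [0.4, 0.8, -0.3]
opening: 0.0703
gripper_force: 0.0
clock: 7.28
tool_pos: [0.5839, -0.0992, 0.3607]
orientation: [180.0, 0.0, 179.9]
force: [1.0, 0.3, -0.7]
opening: 0.0702
gripper_force: 0.0
clock: 7.45
tool_pos: [0.5839, -0.0992, 0.3608]
orientation: [180.0, 0.0, 173.0]
force: [0.2, 0.7, -1.4]
opening: 0.0705
gripper_force: 0.0
now [ 0.5839 -0.0992  0.3608] [1.8000e+02 1.0000e-02 1.7303e+02] t 7.45 open 0.0705 F 0.0
.5853,-.0996,.36,-186.8 | shift [-0.007 -0.001  0.004] rows 1 each [-0.007 -0.001  0.004] | spin -0.002 rows 1 each -0.0019
.5853,-.0996,.262,-186.8 | shift [0.   0.   0.49] rows 3 each [0.    0.    0.163] | spin -0.0 rows 0 each -0.0
```

```bash
python3 -m creep '[[[-0.007,0,0.15,0,0.8],[0,0,0.15,0,0.8],[0,0,0.1,0,0.8],[0,0,0.094,0,0.8],[0,0,0,0,0.8]]]'
python3 -m creep '[[[0,0,0,0,0.5],[0,0,0,0,0.5],[0,0,0,0,0.5],[0,0,0,0,0.5],[0,0,0,0,0.5],[0,0,0,0,0.5]]]'
python3 plan.py .5853,-.0996,.36,-186.8 .6035,.1328,.36,-181.8 .6035,.1328,.2125,-181.8
```

```text
clock: 7.87
tool_pos: [0.5852, -0.0994, 0.2598]
orientation: [-180.0, -0.1, 173.6]
force: [1.2, 1.1, 0.1]
opening: 0.0703
gripper_force: 0.0
clock: 8.37
tool_pos: [0.5854, -0.0993, 0.2623]
orientation: [180.0, 0.0, 173.4]
force: [0.4, 1.5, 2.4]
opening: 0.0514
gripper_force: 30.0
now [ 0.5854 -0.0993  0.2623] [1.7999e+02 4.0000e-02 1.7338e+02] t 8.37 open 0.0514 F 30.0
.5853,-.0996,.36,-186.8 | shift [ 0.    -0.001 -0.488] rows 3 each [ 0.    -0.    -0.163] | spin 0.002 rows 1 each 0.002
.6035,.1328,.36,-181.8 | shift [ 0.047  1.165 -0.   ] rows 6 each [ 0.008  0.194 -0.   ] | spin -0.056 rows 1 each -0.0556
.6035,.1328,.2125,-181.8 | shift [0.    0.    0.737] rows 4 each [0.    0.    0.184] | spin -0.0 rows 0 each -0.0
```

```bash
python3 -m creep '[[[0,0,-0.1,0,0.4],[0,0,-0.19,0,0.4],[0,0,-0.2,0,0.4]]]'
python3 -m creep '[[[0.008,0.12,0,0,0.4],[0.008,0.19,0,0,0.4],[0.008,0.19,0,0,0.4],[0.008,0.19,0,0,0.4],[0.008,0.19,0,0,0.4],[0.008,0.165,0,0,0.4],[0,0.12,0,-0.056,0.4],[0,0,0,0,0.4]]]'
python3 plan.py .6035,.1328,.36,-181.8 .6035,.1328,.2125,-181.8; python3 look.py
```

```text
clock: 8.62
tool_pos: [0.5846, -0.0994, 0.3593]
orientation: [-179.9, -0.3, 173.4]
force: [0.9, -0.8, -1.4]
opening: 0.0513
gripper_force: 30.0
clock: 9.28
tool_pos: [0.603, 0.1372, 0.3596]
orientation: [180.0, 0.0, 178.9]
force: [-0.5, -0.1, -1.5]
opening: 0.0512
gripper_force: 30.0
now [0.603  0.1372 0.3596] [1.7997e+02 2.0000e-02 1.7889e+02] t 9.28 open 0.0512 F 30.0
.6035,.1328,.36,-181.8 | shift [-0.003 -0.022 -0.002] rows 1 each [-0.003 -0.022 -0.002] | spin 0.008 rows 1 each 0.0077
.6035,.1328,.2125,-181.8 | shift [0.    0.    0.737] rows 4 each [0.    0.    0.184] | spin -0.0 rows 0 each -0.0
0.8 2 [ 0.4719 -0.2265] yaw -25.3 err 0.378 sat [135  85  95] -x end [123 121 113] +x [163 156 145]
0.71 2 [ 0.6033 -0.3274] yaw 54.5 err 0.237 sat [153  93  60] -x end [132 130 117] +x [158 149 134]
0.67 2 [ 0.4635 -0.3421] yaw 54.1 err 0.315 sat [151 136  74] -x end [132 133 121] +x [161 156 142]
0.65 2 [ 0.5975 -0.2173] yaw 57.0 err 0.221 sat [114  97  89] -x end [128 131 118] +x [160 157 144]
0.52 1 [ 0.4607 -0.1103] yaw 40.4 err 0.059 sat [ 81  94 132] -x end [132 134 126] +x [160 156 148]
```

```bash
python3 -m creep '[[[-0.003,-0.022,0,0.008,0.4],[0,0,0.2,0,0.4],[0,0,0.2,0,0.4],[0,0,0.15,0,0.4],[0,0,0.1,0,0.4],[0,0,0.06,0,0.4],[0,0,0.025,0,0.4],[0,0,0,0,0.4]]]'
python3 -m creep '[[[0,0,0,0,0.4],[0,0,0,0,0.4]]]'
python3 plan.py .6035,.1328,.2115,-181.8
```

```text
clock: 10.15
tool_pos: [0.6051, 0.1278, 0.215]
orientation: [180.0, 0.3, 177.7]
force: [1.7, -2.5, 8.6]
opening: 0.0528
gripper_force: 30.0
clock: 10.32
tool_pos: [0.6048, 0.1277, 0.2152]
orientation: [180.0, 0.2, 177.6]
force: [1.5, -1.5, 8.5]
opening: 0.0533
gripper_force: 30.0
now [0.6048 0.1277 0.2152] [179.95   0.25 177.61] t 10.32 open 0.0533 F 30.0
.6035,.1328,.2115,-181.8 | shift [0.008 0.025 0.018] rows 1 each [0.008 0.025 0.018] | spin -0.007 rows 1 each -0.0066
```

```bash
python3 -m creep '[[[0,0,-0.08,0,0.4],[0.007,0.025,0,0,0.4],[0,0,0,0,0.4],[0,0,0,0,0.4]]]'
python3 plan.py .6035,.1328,.2115,-181.8
python3 - <<'E'
from h import *
for n in('top','scene'):
    p=snapshot(n); x0,y0,x1,y1=(140,140,250,225) if n=='top' else (220,170,360,275)
    cv2.imwrite(f'pics/p1{n}.png',cv2.resize(p['frame'][y0:y1,x0:x1,::-1],None,fx=5.5,fy=5.5,interpolation=2))
E
```

```text
clock: 10.65
tool_pos: [0.6019, 0.1334, 0.2288]
orientation: [180.0, 0.0, 177.6]
force: [-0.8, -0.3, -1.1]
opening: 0.0532
gripper_force: 30.0
now [0.6019 0.1334 0.2288] [1.7998e+02 1.0000e-02 1.7762e+02] t 10.65 open 0.0532 F 30.0
.6035,.1328,.2115,-181.8 | shift [-0.008 -0.002  0.086] rows 1 each [-0.008 -0.002  0.086] | spin -0.006 rows 1 each -0.0065
```

View pics/p1scene.png

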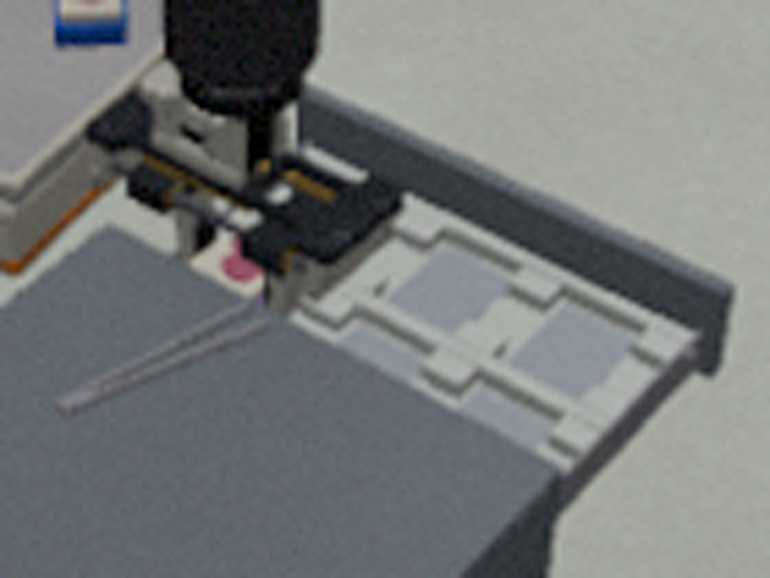

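The block is held over well 6, and the view of it is partly blocked by the gripper. Lowering it now that y is corrected.

```bash
python3 -m creep '[[[-0.008,-0.003,0.04,-0.006,0.4],[0,0,0.03,0,0.4],[0,0,0.01,0,0.4],[0,0,0,0,0.4],[0,0,0,0,0.4]]]'
python3 plan.py .6035,.1328,.2115,-181.8
```

```text
clock: 11.17
tool_pos: [0.6035, 0.1331, 0.2122]
orientation: [-180.0, -0.1, 178.2]
force: [0.5, -0.3, -1.1]
opening: 0.0527
gripper_force: 30.0
now [0.6035 0.1331 0.2122] [-1.7997e+02 -5.0000e-02  1.7821e+02] t 11.17 open 0.0527 F 30.0
.6035,.1328,.2115,-181.8 | shift [-0.    -0.001  0.003] rows 1 each [-0.    -0.001  0.003] | spin 0.0 rows 1 each 0.0001
```

```bash
sed -i 's/^    s=fit(obs,X\[0\],X\[1\],.08); x,y,a=s.x/    zb=.08 if X[1]<0 else .03\n    s=fit(obs,X[0],X[1],zb); x,y,a=s.x/; s/,\.092)); br/,zb+.012)); br/' look.py
python3 -m creep '[[[0,0,0,0,0.72],[0,0,0,0,0.72],[0,0,0,0,0.72],[0,0,-0.05,0,0.72],[0,0,-0.15,0,0.72],[0,0,-0.2,0,0.72],[0,0,-0.2,0,0.72],[0,0,-0.15,0,0.72]]]'
python3 -m creep '[[[0,-0.2,0,0,0.8],[0,-0.2,0,0,0.8],[0,-0.2,0,0,0.8],[0,-0.2,0,0,0.8],[0,-0.18,0,0,0.8],[0,-0.1,0,0,0.8],[0,0,0,0,0.8],[0,0,0,0,0.8]]]'
python3 look.py; python3 plan.py .460,-.111,.36,-140.5 .460,-.111,.262,-140.5
python3 - <<'E'
from h import *
for n in('top','scene'):
    p=snapshot(n); x0,y0,x1,y1=(140,150,360,230) if n=='top' else (160,130,360,275)
    cv2.imwrite(f'pics/p2{n}.png',cv2.resize(p['frame'][y0:y1,x0:x1,::-1],None,fx=3.6,fy=3.6,interpolation=2))
E
```

```text
clock: 11.83
tool_pos: [0.6038, 0.1331, 0.3675]
orientation: [179.9, 0.2, 178.2]
force: [-0.2, 0.0, -0.2]
opening: 0.0633
gripper_force: 0.0
clock: 12.5
tool_pos: [0.5966, -0.0841, 0.3638]
orientation: [180.0, 0.0, 178.1]
force: [0.6, 0.2, -0.2]
opening: 0.0699
gripper_force: 0.0
0.87 1 [ 0.4653 -0.3419] yaw 54.7 err 0.059 sat [150 134  73] -x end [130 130 116] +x [156 151 132]
0.68 2 [ 0.6022 -0.3283] yaw 57.7 err 0.274 sat [153  93  60] -x end [133 133 121] +x [161 155 140]
0.63 1 [ 0.4726 -0.2287] yaw 156.3 err 0.136 sat [133  83  93] -x end [160 154 142] +x [121 116 110]
0.51 2 [ 0.4587 -0.1104] yaw 38.9 err 0.237 sat [ 75  89 130] -x end [135 137 127] +x [163 156 145]
0.5 2 [ 0.595  -0.2186] yaw 56.6 err 0.889 sat [127  85  91] -x end [135 136 126] +x [56 56 54]
now [ 0.5969 -0.0819  0.3632] [1.7999e+02 3.0000e-02 1.7828e+02] t 12.7 open 0.07 F 0.0
.460,-.111,.36,-140.5 | shift [ 0.68  -0.166  0.016] rows 4 each [ 0.17  -0.042  0.004] | spin -0.458 rows 6 each -0.0763
.460,-.111,.262,-140.5 | shift [-0.    0.    0.49] rows 3 each [-0.     0.     0.163] | spin -0.0 rows 0 each -0.0
```

View pics/p2top.png

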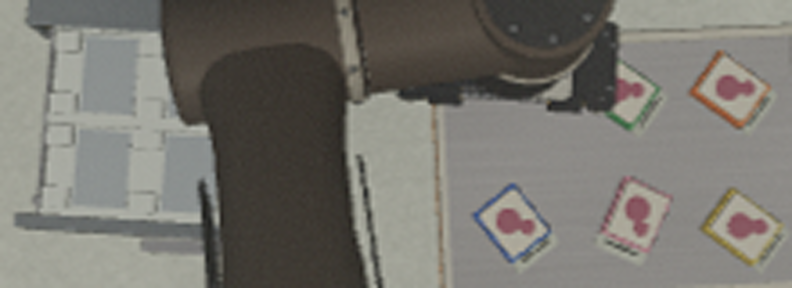

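The arm blocks the view of well 6, so I will check it later. The other blocks are where they were. Blue next.

```bash
python3 -m creep '[[[0.17,-0.042,0.004,0,0.8],[0.17,-0.042,0.004,0,0.8],[0.17,-0.042,0.004,0,0.8],[0.175,-0.042,0.004,0,0.8],[0,0,0,-0.075,0.8],[0,0,0,-0.075,0.8],[0,0,0,-0.075,0.8],[0,0,0,-0.075,0.8]]]'
python3 -m creep '[[[0,0,0,-0.075,0.8],[0,0,0,-0.077,0.8],[0,0,0,0,0.8],[0,0,0,0,0.8],[0,0,0,0,0.8]]]'
python3 plan.py .459,-.111,.262,-141
```

```text
clock: 13.47
tool_pos: [0.4588, -0.1115, 0.3601]
orientation: [-180.0, 0.1, -154.4]
force: [0.7, 0.3, -0.2]
opening: 0.0699
gripper_force: 0.0
clock: 13.88
tool_pos: [0.4589, -0.1117, 0.3597]
orientation: [-180.0, 0.0, -141.3]
force: [1.0, 0.1, -0.9]
opening: 0.0702
gripper_force: 0.0
now [ 0.4589 -0.1117  0.3597] [-180.     0.  -141.3] t 13.88 open 0.0702 F 0.0
.459,-.111,.262,-141 | shift [-0.003  0.003  0.489] rows 3 each [-0.001  0.001  0.163] | spin -0.003 rows 1 each -0.0033
```

```bash
python3 -m creep '[[[-0.003,0.003,0.15,0,0.8],[0,0,0.15,0,0.8],[0,0,0.1,0,0.8],[0,0,0.089,0,0.8],[0,0,0,0,0.8],[0,0,0,0,0.4],[0,0,0,0,0.4],[0,0,0,0,0.4]]]'
python3 -m creep '[[[0,0,0,0,0.4],[0,0,0,0,0.4],[0,0,0,0,0.4],[0,0,-0.1,0,0.4],[0,0,-0.19,0,0.4],[0,0,-0.2,0,0.4],[0,0,0,0,0.4],[0,0,0,0,0.4]]]'
python3 plan.py .5055,.1353,.36,-181.8
```

```text
clock: 14.55
tool_pos: [0.4591, -0.1111, 0.2623]
orientation: [-180.0, 0.0, -141.2]
force: [0.2, -0.7, -0.2]
opening: 0.0553
gripper_force: 0.2
clock: 15.22
tool_pos: [0.4594, -0.1112, 0.3624]
orientation: [-179.8, 0.3, -141.1]
force: [-0.6, 0.1, -1.9]
opening: 0.052
gripper_force: 29.9
now [ 0.4594 -0.1112  0.3624] [-179.84    0.28 -141.11] t 15.22 open 0.052 F 29.9
.5055,.1353,.36,-181.8 | shift [-0.953  0.815  0.012] rows 7 each [-0.136  0.116  0.002] | spin 0.452 rows 6 each 0.0753
```

```bash
python3 -m creep '[[[-0.136,0.116,0,0,0.4],[-0.136,0.116,0,0,0.4],[-0.136,0.116,0,0,0.4],[-0.136,0.116,0,0,0.4],[-0.136,0.116,0,0,0.4],[-0.136,0.116,0,0,0.4],[-0.137,0.119,0,0,0.4],[0,0,0,0.075,0.4]]]'
python3 -m creep '[[[0,0,0,0.075,0.4],[0,0,0,0.075,0.4],[0,0,0,0.075,0.4],[0,0,0,0.075,0.4],[0,0,0,0.077,0.4],[0,0,0,0,0.4],[0,0,0,0,0.4],[0,0,0,0,0.4]]]'
python3 plan.py .5055,.1353,.212,-181.8
python3 - <<'E'
from h import *
for n in('scene',):
    p=snapshot(n); x0,y0,x1,y1=(140,150,360,230) if n=='top' else (220,160,360,265)
    cv2.imwrite(f'pics/p3{n}.png',cv2.resize(p['frame'][y0:y1,x0:x1,::-1],None,fx=5.5,fy=5.5,interpolation=2))
E
```

```text
clock: 15.88
tool_pos: [0.5059, 0.14, 0.3586]
orientation: [180.0, -0.0, -147.6]
force: [0.6, -0.7, 0.0]
opening: 0.0516
gripper_force: 29.9
clock: 16.55
tool_pos: [0.5048, 0.1352, 0.3593]
orientation: [-180.0, -0.1, 178.4]
force: [0.2, -0.1, -1.4]
opening: 0.0516
gripper_force: 29.9
now [0.5048 0.1352 0.3593] [-1.7997e+02 -5.0000e-02  1.7843e+02] t 16.55 open 0.0516 F 29.9
.5055,.1353,.212,-181.8 | shift [-0.003  0.001  0.736] rows 4 each [-0.001  0.     0.184] | spin 0.003 rows 1 each 0.0026
```

View pics/p3scene.png

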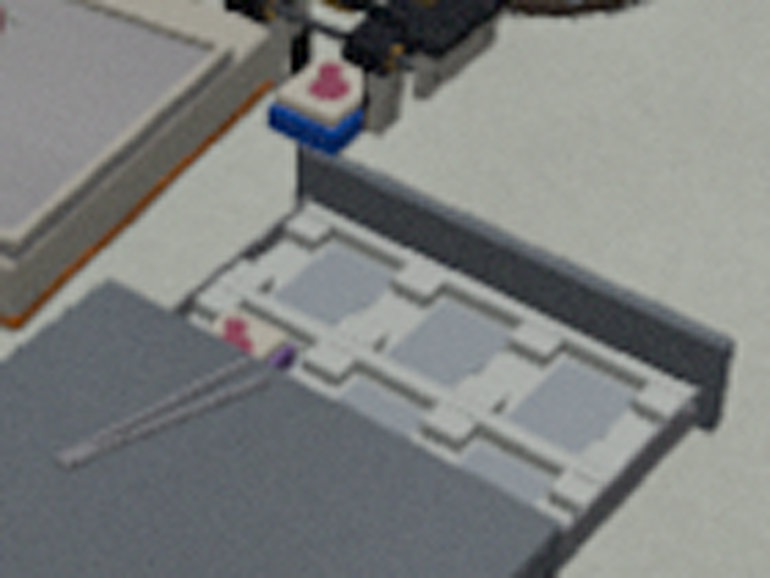

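The lilac block lies in well 6 and the blue one is held level above well 3. Placing blue.

```bash
python3 -m creep '[[[-0.003,0.001,0.2,0,0.4],[0,0,0.2,0,0.4],[0,0,0.15,0,0.4],[0,0,0.1,0,0.4],[0,0,0.06,0,0.4],[0,0,0.026,0,0.4],[0,0,0,0,0.4],[0,0,0,0,0.4]]]'
python3 plan.py
```

```text
clock: 17.27
tool_pos: [0.5058, 0.1355, 0.2128]
orientation: [-180.0, 0.0, 178.3]
force: [-0.3, -0.8, -1.1]
opening: 0.0517
gripper_force: 29.9
now [0.5058 0.1355 0.2128] [-1.8000e+02  1.0000e-02  1.7831e+02] t 17.27 open 0.0517 F 29.9
```

```bash
python3 -m creep '[[[0,0,0,0,0.72],[0,0,0,0,0.72],[0,0,0,0,0.72],[0,0,-0.05,0,0.72],[0,0,-0.15,0,0.72],[0,0,-0.2,0,0.72],[0,0,-0.2,0,0.72],[0,0,-0.14,0,0.72]]]'
python3 look.py; python3 plan.py .4723,-.227,.36,-203.5
```

```text
clock: 17.93
tool_pos: [0.5058, 0.1355, 0.3653]
orientation: [179.9, 0.2, 178.3]
force: [1.2, 0.7, -0.3]
opening: 0.0629
gripper_force: 0.0
0.86 2 [ 0.4645 -0.3399] yaw 52.9 err 0.24 sat [148 133  72] -x end [127 126 109] +x [150 144 122]
0.83 1 [ 0.6049 -0.3281] yaw 59.3 err 0.089 sat [152  92  60] -x end [129 124 111] +x [154 144 129]
0.67 2 [ 0.4702 -0.2258] yaw -23.6 err 0.245 sat [132  82  92] -x end [123 124 115] +x [159 147 138]
0.53 2 [ 0.5974 -0.2166] yaw 57.9 err 0.218 sat [111  95  87] -x end [122 126 114] +x [156 154 140]
0.53 1 [0.6239 0.1216] yaw 208.7 err 0.689 sat [130  78  90] -x end [129 132 127] +x [128 123 124]
0.49 1 [0.5106 0.1351] yaw 181.6 err 3.901 sat [128 136 139] -x end [64 59 53] +x [121 126 121]
now [0.5054 0.1354 0.3625] [1.7987e+02 1.4000e-01 1.7822e+02] t 18.13 open 0.0628 F 0.0
.4723,-.227,.36,-203.5 | shift [ 0.109 -1.816  0.013] rows 9 each [ 0.012 -0.202  0.001] | spin 0.241 rows 4 each 0.0603
```

```bash
python3 -m creep '[[[0.012,-0.19,0,0,0.8],[0.012,-0.19,0,0,0.8],[0.012,-0.19,0,0,0.8],[0.012,-0.19,0,0,0.8],[0.012,-0.19,0,0,0.8],[0.012,-0.19,0,0,0.8],[0.012,-0.19,0,0,0.8],[0.012,-0.19,0,0,0.8]]]'
python3 -m creep '[[[0.012,-0.19,0,0,0.8],[0.005,-0.104,0.01,0.06,0.8],[0,0,0,0.06,0.8],[0,0,0,0.06,0.8],[0,0,0,0.061,0.8],[0,0,0,0,0.8],[0,0,0,0,0.8],[0,0,0,0,0.8]]]'
python3 plan.py .4715,-.2267,.262,-203.6
```

```text
clock: 18.8
tool_pos: [0.4759, -0.1694, 0.3599]
orientation: [180.0, -0.1, 178.2]
force: [1.1, 1.1, 0.8]
opening: 0.0702
gripper_force: 0.0
clock: 19.47
tool_pos: [0.4715, -0.2263, 0.3582]
orientation: [-180.0, -0.1, 156.7]
force: [-0.6, 0.4, -0.4]
opening: 0.0702
gripper_force: 0.0
now [ 0.4715 -0.2263  0.3582] [-1.7999e+02 -6.0000e-02  1.5671e+02] t 19.47 open 0.0702 F 0.0
.4715,-.2267,.262,-203.6 | shift [-0.001 -0.002  0.481] rows 3 each [-0.    -0.001  0.16 ] | spin 0.003 rows 1 each 0.0035
```

```bash
python3 -m creep '[[[0,-0.002,0.15,0,0.8],[0,0,0.15,0,0.8],[0,0,0.1,0,0.8],[0,0,0.081,0,0.8],[0,0,0,0,0.8],[0,0,0,0,0.4],[0,0,0,0,0.4],[0,0,0,0,0.4]]]'
python3 -m creep '[[[0,0,0,0,0.4],[0,0,0,0,0.4],[0,0,0,0,0.4],[0,0,-0.1,0,0.4],[0,0,-0.19,0,0.4],[0,0,-0.2,0,0.4],[0,0,0,0,0.4],[0,0,0,0,0.4]]]'
python3 plan.py .6058,.2248,.36,-181.8
```

```text
clock: 20.13
tool_pos: [0.4719, -0.2267, 0.2636]
orientation: [180.0, 0.1, 156.6]
force: [0.1, -0.2, 0.0]
opening: 0.0551
gripper_force: 0.0
clock: 20.8
tool_pos: [0.4719, -0.2269, 0.3631]
orientation: [179.9, 0.3, 156.5]
force: [-0.8, 0.1, -1.7]
opening: 0.0512
gripper_force: 30.0
now [ 0.4719 -0.2269  0.3631] [179.9    0.3  156.53] t 20.8 open 0.0512 F 30.0
.6058,.2248,.36,-181.8 | shift [0.285 2.338 0.015] rows 12 each [0.024 0.195 0.001] | spin -0.241 rows 4 each -0.0602
```

```bash
python3 -m creep '[[[0.024,0.195,0,0,0.4],[0.024,0.195,0,0,0.4],[0.024,0.195,0,0,0.4],[0.024,0.195,0,0,0.4],[0.024,0.195,0,0,0.4],[0.024,0.195,0,0,0.4],[0.024,0.195,0,0,0.4],[0.024,0.195,0,0,0.4]]]'
python3 -m creep '[[[0.024,0.195,0,0,0.4],[0.024,0.195,0,0,0.4],[0.024,0.195,0,0,0.4],[0.021,0.193,0,0,0.4],[0,0,0,-0.06,0.4],[0,0,0,-0.06,0.4],[0,0,0,-0.06,0.4],[0,0,0,-0.061,0.4]]]'
python3 -m creep '[[[0,0,0,0,0.4],[0,0,0,0,0.4]]]'
python3 plan.py .6058,.2248,.212,-181.8
```

```text
clock: 21.47
tool_pos: [0.5602, 0.0765, 0.3592]
orientation: [-179.9, -0.1, 156.5]
force: [1.8, -1.2, -1.5]
opening: 0.0513
gripper_force: 30.0
clock: 22.13
tool_pos: [0.6051, 0.2251, 0.3583]
orientation: [-179.9, -0.2, 178.5]
force: [-1.0, -0.8, -1.5]
opening: 0.0519
gripper_force: 30.0
clock: 22.3
tool_pos: [0.6052, 0.2247, 0.3592]
orientation: [-179.9, -0.1, 178.0]
force: [-0.6, 0.7, -1.2]
opening: 0.0519
gripper_force: 30.0
now [0.6052 0.2247 0.3592] [-1.7994e+02 -1.0000e-01  1.7804e+02] t 22.3 open 0.0519 F 30.0
.6058,.2248,.212,-181.8 | shift [-0.003  0.001  0.736] rows 4 each [-0.001  0.     0.184] | spin -0.002 rows 1 each -0.0018
```

```bash
python3 -m creep '[[[-0.003,0.001,0.2,0,0.4],[0,0,0.2,0,0.4],[0,0,0.15,0,0.4],[0,0,0.1,0,0.4],[0,0,0.06,0,0.4],[0,0,0.026,0,0.4],[0,0,0,0,0.4],[0,0,0,0,0.4]]]'
python3 plan.py
```

```text
clock: 22.97
tool_pos: [0.6064, 0.2251, 0.2139]
orientation: [180.0, 0.0, 178.1]
force: [-0.0, 1.0, -0.3]
opening: 0.052
gripper_force: 30.0
now [0.6064 0.2251 0.2139] [1.7997e+02 4.0000e-02 1.7812e+02] t 22.97 open 0.052 F 30.0
```

```bash
python3 -m creep '[[[0,0,0.006,0,0.4],[0,0,0,0,0.72],[0,0,0,0,0.72],[0,0,0,0,0.72],[0,0,-0.05,0,0.72],[0,0,-0.15,0,0.72],[0,0,-0.2,0,0.72],[0,0,-0.2,0,0.72]]]'
python3 -m creep '[[[0,0,-0.14,0,0.72],[0,0,0,0,0.72]]]'
python3 look.py; python3 plan.py .5972,-.2163,.36,-123
```

```text
clock: 23.63
tool_pos: [0.6058, 0.2248, 0.3335]
orientation: [-179.9, -0.1, 178.2]
force: [1.4, 1.4, 1.0]
opening: 0.0631
gripper_force: 0.0
clock: 23.8
tool_pos: [0.6075, 0.2255, 0.3689]
orientation: [179.7, 0.6, 178.3]
force: [0.3, 0.4, 0.9]
opening: 0.0629
gripper_force: 0.0
0.81 1 [0.6082 0.1298] yaw 177.7 err 0.135 sat [134  83  94] -x end [160 155 146] +x [126 123 121]
0.78 2 [ 0.6038 -0.3292] yaw 55.7 err 0.266 sat [157  96  63] -x end [135 134 122] +x [161 154 140]
0.75 1 [0.5067 0.1331] yaw 180.2 err 0.074 sat [ 86 101 134] -x end [165 153 143] +x [142 143 132]
0.64 2 [ 0.5966 -0.2161] yaw 57.3 err 0.266 sat [114  98  89] -x end [125 129 117] +x [160 159 144]
0.52 2 [ 0.4636 -0.3415] yaw 53.6 err 0.317 sat [151 135  74] -x end [132 133 120] +x [160 155 139]
0.47 1 [0.5803 0.2186] yaw 54.4 err 0.909 sat [147 102 110] -x end [167 169 161] +x [168 164 151]
0.42 1 [ 0.369  -0.2332] yaw 78.2 err 2.257 sat [142  62  57] -x end [137 134 124] +x [74 59 55]
now [0.6057 0.2248 0.3599] [-1.7999e+02 -4.0000e-02  1.7820e+02] t 24.0 open 0.063 F 0.0
.5972,-.2163,.36,-123 | shift [-2.700e-02 -2.206e+00 -1.000e-03] rows 11 each [-0.002 -0.201 -0.   ] | spin -0.653 rows 9 each -0.0726
```

```bash
python3 -m creep '[[[-0.003,-0.19,0,0,0.8],[-0.003,-0.19,0,0,0.8],[-0.003,-0.19,0,0,0.8],[-0.003,-0.19,0,0,0.8],[-0.003,-0.19,0,0,0.8],[-0.003,-0.19,0,0,0.8],[-0.003,-0.19,0,0,0.8],[-0.003,-0.19,0,0,0.8]]]'
python3 -m creep '[[[-0.003,-0.19,0,0,0.8],[0,-0.19,0,0,0.8],[0,-0.19,0,0,0.8],[0,-0.115,0,-0.072,0.8],[0,0,0,-0.073,0.8],[0,0,0,-0.073,0.8],[0,0,0,-0.073,0.8],[0,0,0,-0.073,0.8]]]'
python3 -m creep '[[[0,0,0,-0.073,0.8],[0,0,0,-0.073,0.8],[0,0,0,-0.073,0.8],[0,0,0,-0.07,0.8],[0,0,0,0,0.8],[0,0,0,0,0.8],[0,0,0,0,0.8]]]'
python3 plan.py .5970,-.2163,.262,-123
```

```text
clock: 24.67
tool_pos: [0.6008, -0.0808, 0.3588]
orientation: [-180.0, -0.1, 178.2]
force: [0.1, -0.2, -0.9]
opening: 0.0699
gripper_force: 0.0
clock: 25.33
tool_pos: [0.5974, -0.2164, 0.3583]
orientation: [179.9, -0.1, -148.8]
force: [-1.0, 1.3, 0.0]
opening: 0.0702
gripper_force: 0.0
clock: 25.92
tool_pos: [0.5977, -0.2159, 0.3592]
orientation: [179.9, -0.0, -123.2]
force: [-0.0, -0.3, 0.3]
opening: 0.0702
gripper_force: 0.0
now [ 0.5977 -0.2159  0.3592] [ 1.7992e+02 -4.0000e-02 -1.2323e+02] t 25.92 open 0.0702 F 0.0
.5970,-.2163,.262,-123 | shift [0.003 0.002 0.486] rows 3 each [0.001 0.001 0.162] | spin -0.003 rows 1 each -0.0025
```

Green goes to well 2.

```bash
python3 -m creep '[[[0.003,0.002,0.15,0,0.8],[0,0,0.15,0,0.8],[0,0,0.1,0,0.8],[0,0,0.086,0,0.8],[0,0,0,0,0.8],[0,0,0,0,0.4],[0,0,0,0,0.4],[0,0,0,0,0.4]]]'
python3 -m creep '[[[0,0,0,0,0.4],[0,0,0,0,0.4],[0,0,0,0,0.4],[0,0,-0.1,0,0.4],[0,0,-0.19,0,0.4],[0,0,-0.2,0,0.4],[0,0,0,0,0.4],[0,0,0,0,0.4]]]'
python3 plan.py .5079,.2273,.36,-181.8
```

```text
clock: 26.58
tool_pos: [0.5973, -0.2162, 0.2635]
orientation: [-180.0, 0.0, -123.1]
force: [0.4, -0.4, 0.5]
opening: 0.0555
gripper_force: 0.1
clock: 27.25
tool_pos: [0.5977, -0.2163, 0.3642]
orientation: [-179.7, 0.2, -123.0]
force: [-0.2, -0.2, -2.0]
opening: 0.0515
gripper_force: 30.0
now [ 0.5977 -0.2163  0.3642] [-1.7969e+02  1.6000e-01 -1.2301e+02] t 27.25 open 0.0515 F 30.0
.5079,.2273,.36,-181.8 | shift [-1.616  1.585  0.021] rows 12 each [-0.135  0.132  0.002] | spin 0.653 rows 9 each 0.0726
```

```bash
python3 -m creep '[[[-0.135,0.132,0,0,0.4],[-0.135,0.132,0,0,0.4],[-0.135,0.132,0,0,0.4],[-0.135,0.132,0,0,0.4],[-0.135,0.132,0,0,0.4],[-0.135,0.132,0,0,0.4],[-0.135,0.132,0,0,0.4],[-0.135,0.132,0,0,0.4]]]'
python3 -m creep '[[[-0.135,0.132,0,0,0.4],[-0.135,0.132,0,0,0.4],[-0.135,0.132,0,0,0.4],[-0.131,0.133,0.01,0,0.4],[0,0,0,0.072,0.4],[0,0,0,0.073,0.4],[0,0,0,0.073,0.4],[0,0,0,0.073,0.4]]]'
python3 -m creep '[[[0,0,0,0.073,0.4],[0,0,0,0.073,0.4],[0,0,0,0.073,0.4],[0,0,0,0.073,0.4],[0,0,0,0.07,0.4],[0,0,0,0,0.4],[0,0,0,0,0.4],[0,0,0,0,0.4]]]'
python3 plan.py .5079,.2273,.212,-181.8
```

```text
clock: 27.92
tool_pos: [0.5366, 0.0815, 0.36]
orientation: [179.9, -0.1, -123.0]
force: [0.1, 0.6, -1.0]
opening: 0.0515
gripper_force: 30.0
clock: 28.58
tool_pos: [0.5069, 0.2278, 0.3576]
orientation: [-180.0, -0.1, -149.5]
force: [0.1, 0.9, -0.4]
opening: 0.0518
gripper_force: 30.0
clock: 29.25
tool_pos: [0.5072, 0.2274, 0.3583]
orientation: [-180.0, -0.0, 178.4]
force: [0.3, 0.7, -1.0]
opening: 0.0518
gripper_force: 30.0
now [0.5072 0.2274 0.3583] [-1.7997e+02 -4.0000e-02  1.7841e+02] t 29.25 open 0.0518 F 30.0
.5079,.2273,.212,-181.8 | shift [-0.003 -0.     0.732] rows 4 each [-0.001 -0.     0.183] | spin 0.002 rows 1 each 0.0024
```

```bash
python3 -m creep '[[[-0.003,0,0.2,0,0.4],[0,0,0.2,0,0.4],[0,0,0.15,0,0.4],[0,0,0.1,0,0.4],[0,0,0.06,0,0.4],[0,0,0.023,0,0.4],[0,0,0,0,0.4],[0,0,0,0,0.4]]]'
python3 plan.py
```

```text
clock: 29.92
tool_pos: [0.5083, 0.2274, 0.2125]
orientation: [-180.0, 0.0, 178.4]
force: [0.8, -0.9, 0.9]
opening: 0.0515
gripper_force: 30.0
now [0.5083 0.2274 0.2125] [-1.7999e+02  3.0000e-02  1.7837e+02] t 29.92 open 0.0515 F 30.0
```

```bash
python3 -m creep '[[[0,0,0,0,0.72],[0,0,0,0,0.72],[0,0,0,0,0.72],[0,0,-0.05,0,0.72],[0,0,-0.15,0,0.72],[0,0,-0.2,0,0.72],[0,0,-0.2,0,0.72],[0,0,-0.13,0,0.72]]]'
python3 -m creep '[[[0,0,0,0,0.72],[0,0,0,0,0.72]]]'
python3 look.py; python3 plan.py .4640,-.3410,.36,-126.5
```

```text
clock: 30.58
tool_pos: [0.5083, 0.2276, 0.3632]
orientation: [179.9, 0.2, 178.3]
force: [1.4, -0.3, 0.3]
opening: 0.0634
gripper_force: 0.0
clock: 30.75
tool_pos: [0.5081, 0.2276, 0.3611]
orientation: [179.8, 0.2, 178.2]
force: [-0.5, -0.2, -0.7]
opening: 0.0629
gripper_force: 0.0
0.81 2 [ 0.6037 -0.3273] yaw 56.8 err 0.23 sat [152  92  60] -x end [131 127 114] +x [154 144 129]
0.8 1 [0.6129 0.2224] yaw 179.0 err 0.263 sat [130  78  89] -x end [146 139 132] +x [144 136 128]
0.8 1 [0.6088 0.1302] yaw -2.4 err 0.059 sat [131  80  91] -x end [123 124 116] +x [158 153 141]
0.63 1 [0.5113 0.1318] yaw 2.6 err 0.213 sat [ 72  92 135] -x end [132 133 121] +x [166 161 147]
0.63 1 [0.5095 0.2241] yaw 182.7 err 3.691 sat [146 150 136] -x end [96 95 87] +x [128 130 120]
0.59 1 [ 0.4661 -0.3413] yaw 234.9 err 0.073 sat [149 134  73] -x end [151 145 123] +x [128 128 112]
now [0.5076 0.2272 0.3573] [-1.7993e+02 -9.0000e-02  1.7821e+02] t 30.95 open 0.0629 F 0.0
.4640,-.3410,.36,-126.5 | shift [ 0.13  -2.847 -0.014] rows 15 each [ 0.009 -0.19  -0.001] | spin -0.614 rows 8 each -0.0768
```

```bash
python3 -m creep '[[[0.009,-0.19,0,0,0.8],[0.009,-0.19,0,0,0.8],[0.009,-0.19,0,0,0.8],[0.009,-0.19,0,0,0.8],[0.009,-0.19,0,0,0.8],[0.009,-0.19,0,0,0.8],[0.009,-0.19,0,0,0.8],[0.009,-0.19,0,0,0.8]]]'
python3 -m creep '[[[0.009,-0.19,0,0,0.8],[0.009,-0.19,0,0,0.8],[0.009,-0.19,0,0,0.8],[0.009,-0.19,0,0,0.8],[0.009,-0.19,0,0,0.8],[0.009,-0.19,-0.01,0,0.8],[0,-0.187,0,0,0.8],[0,0,0,-0.077,0.8]]]'
python3 -m creep '[[[0,0,0,-0.077,0.8],[0,0,0,-0.077,0.8],[0,0,0,-0.077,0.8],[0,0,0,-0.077,0.8],[0,0,0,-0.077,0.8],[0,0,0,-0.077,0.8],[0,0,0,-0.079,0.8],[0,0,0,0,0.8]]]'
python3 -m creep '[[[0,0,0,0,0.8],[0,0,0,0,0.8]]]'
python3 plan.py .4648,-.3412,.262,-126
```

```text
clock: 31.62
tool_pos: [0.4834, -0.0776, 0.3574]
orientation: [-180.0, -0.1, 178.2]
force: [1.6, -0.2, -0.5]
opening: 0.0703
gripper_force: 0.0
clock: 32.28
tool_pos: [0.4644, -0.3458, 0.3585]
orientation: [180.0, -0.2, -175.2]
force: [0.6, 0.5, 0.2]
opening: 0.0703
gripper_force: 0.0
clock: 32.95
tool_pos: [0.465, -0.3408, 0.3589]
orientation: [179.9, -0.0, -125.8]
force: [0.5, -0.2, 0.5]
opening: 0.0703
gripper_force: 0.0
clock: 33.12
tool_pos: [0.465, -0.3408, 0.3596]
orientation: [179.9, -0.0, -126.4]
force: [-0.3, -0.5, -0.7]
opening: 0.0702
gripper_force: 0.0
now [ 0.465  -0.3408  0.3596] [ 1.7993e+02 -2.0000e-02 -1.2641e+02] t 33.12 open 0.0702 F 0.0
.4648,-.3412,.262,-126 | shift [ 0.002 -0.     0.488] rows 3 each [ 0.001 -0.     0.163] | spin -0.005 rows 1 each -0.0045
```

```bash
python3 -m creep '[[[0.002,0,0.15,-0.004,0.8],[0,0,0.15,0,0.8],[0,0,0.1,0,0.8],[0,0,0.088,0,0.8],[0,0,0,0,0.8],[0,0,0,0,0.4],[0,0,0,0,0.4],[0,0,0,0,0.4]]]'
python3 -m creep '[[[0,0,0,0,0.4],[0,0,0,0,0.4],[0,0,0,0,0.4],[0,0,-0.1,0,0.4],[0,0,-0.19,0,0.4],[0,0,-0.2,0,0.4],[0,0,0,0,0.4],[0,0,0,0,0.4]]]'
python3 plan.py .5102,.3192,.36,-181.8
```

```text
clock: 33.78
tool_pos: [0.465, -0.3412, 0.2633]
orientation: [-180.0, 0.0, -125.9]
force: [-1.0, -0.0, -0.1]
opening: 0.0556
gripper_force: 0.2
clock: 34.45
tool_pos: [0.4653, -0.3414, 0.3636]
orientation: [-179.7, 0.1, -125.8]
force: [-0.3, 0.2, -2.4]
opening: 0.0518
gripper_force: 30.0
now [ 0.4653 -0.3414  0.3636] [-1.7968e+02  1.0000e-01 -1.2581e+02] t 34.45 open 0.0518 F 30.0
.5102,.3192,.36,-181.8 | shift [-2.81   1.75   0.018] rows 17 each [-0.165  0.103  0.001] | spin 0.622 rows 8 each 0.0778
```

```bash
python3 -m creep '[[[-0.165,0.103,0,0,0.4],[-0.165,0.103,0,0,0.4],[-0.165,0.103,0,0,0.4],[-0.165,0.103,0,0,0.4],[-0.165,0.103,0,0,0.4],[-0.165,0.103,0,0,0.4],[-0.165,0.103,0,0,0.4],[-0.165,0.103,0,0,0.4]]]'
python3 -m creep '[[[-0.165,0.103,0,0,0.4],[-0.165,0.103,0,0,0.4],[-0.165,0.103,0,0,0.4],[-0.165,0.103,0,0,0.4],[-0.165,0.103,0,0,0.4],[-0.165,0.103,0,0,0.4],[-0.165,0.103,0,0,0.4],[-0.165,0.103,0,0,0.4]]]'
python3 -m creep '[[[-0.17,0.102,0,0,0.4],[0,0,0,0.078,0.4],[0,0,0,0.078,0.4],[0,0,0,0.078,0.4],[0,0,0,0.078,0.4],[0,0,0,0.078,0.4],[0,0,0,0.078,0.4],[0,0,0,0.078,0.4]]]'
python3 -m creep '[[[0,0,0,0.076,0.4],[0,0,0,0,0.4],[0,0,0,0,0.4],[0,0,0,0,0.4]]]'
python3 plan.py .5102,.3192,.212,-181.8
```

```text
clock: 35.12
tool_pos: [0.4848, -0.0289, 0.3597]
orientation: [179.9, -0.1, -125.8]
force: [0.8, -0.1, -1.7]
opening: 0.0519
gripper_force: 30.0
clock: 35.78
tool_pos: [0.5057, 0.2816, 0.3594]
orientation: [180.0, -0.1, -125.8]
force: [0.4, -0.4, -0.2]
opening: 0.0518
gripper_force: 30.0
clock: 36.45
tool_pos: [0.5094, 0.3191, 0.359]
orientation: [-179.9, -0.1, -175.3]
force: [-0.4, -0.8, -1.0]
opening: 0.0516
gripper_force: 30.0
clock: 36.78
tool_pos: [0.5096, 0.3193, 0.3599]
orientation: [-180.0, -0.1, 178.4]
force: [-0.5, 0.8, -1.1]
opening: 0.0516
gripper_force: 30.0
now [0.5096 0.3193 0.3599] [-1.7995e+02 -5.0000e-02  1.7844e+02] t 36.78 open 0.0516 F 30.0
.5102,.3192,.212,-181.8 | shift [-0.003 -0.     0.74 ] rows 4 each [-0.001 -0.     0.185] | spin 0.003 rows 1 each 0.0026
```

```bash
python3 -m creep '[[[-0.003,0,0.2,0,0.4],[0,0,0.2,0,0.4],[0,0,0.15,0,0.4],[0,0,0.1,0,0.4],[0,0,0.06,0,0.4],[0,0,0.03,0,0.4],[0,0,0,0,0.4],[0,0,0,0,0.4]]]'
python3 plan.py
```

```text
clock: 37.45
tool_pos: [0.5107, 0.3193, 0.2128]
orientation: [180.0, 0.0, 178.4]
force: [0.9, -0.4, -1.1]
opening: 0.0516
gripper_force: 30.0
now [0.5107 0.3193 0.2128] [1.8000e+02 3.0000e-02 1.7835e+02] t 37.45 open 0.0516 F 30.0
```

```bash
python3 -m creep '[[[0,0,0,0,0.72],[0,0,0,0,0.72],[0,0,0,0,0.72],[0,0,-0.05,0,0.72],[0,0,-0.15,0,0.72],[0,0,-0.2,0,0.72],[0,0,-0.2,0,0.72],[0,0,-0.13,0,0.72]]]'
python3 -m creep '[[[0,0,0,0,0.72],[0,0,0,0,0.72]]]'
python3 look.py; python3 plan.py .6037,-.3283,.36,-123.5
```

```text
clock: 38.12
tool_pos: [0.5107, 0.3196, 0.3638]
orientation: [179.8, 0.2, 178.3]
force: [0.4, 1.6, -0.0]
opening: 0.063
gripper_force: 0.0
clock: 38.28
tool_pos: [0.5105, 0.3195, 0.3619]
orientation: [179.8, 0.2, 178.2]
force: [-1.1, 0.3, -0.1]
opening: 0.0633
gripper_force: 0.0
0.83 1 [0.6101 0.1302] yaw -2.0 err 0.061 sat [130  80  91] -x end [126 126 118] +x [161 153 142]
0.79 1 [0.5151 0.1344] yaw -0.6 err 0.062 sat [ 81  94 128] -x end [111 117 115] +x [148 146 137]
0.67 1 [0.6102 0.2231] yaw -3.1 err 0.071 sat [129  79  90] -x end [129 131 121] +x [162 157 144]
0.63 1 [0.3711 0.3369] yaw 22.8 err 1.0 sat [149 148 126] -x end [159 160 149] +x [157 158 148]
0.57 1 [0.5151 0.2241] yaw -0.9 err 0.108 sat [122  89  90] -x end [116 125 110] +x [148 151 135]
0.51 1 [ 0.6049 -0.3282] yaw 56.6 err 0.159 sat [150  90  58] -x end [129 125 112] +x [153 143 128]
now [0.5101 0.3191 0.3578] [-1.7993e+02 -8.0000e-02  1.7821e+02] t 38.48 open 0.0633 F 0.0
.6037,-.3283,.36,-123.5 | shift [-0.569 -3.221 -0.011] rows 17 each [-0.033 -0.189 -0.001] | spin -0.648 rows 9 each -0.072
```

```bash
python3 -m creep '[[[-0.033,-0.189,0,0,0.8],[-0.033,-0.189,0,0,0.8],[-0.033,-0.189,0,0,0.8],[-0.033,-0.189,0,0,0.8],[-0.033,-0.189,0,0,0.8],[-0.033,-0.189,0,0,0.8],[-0.033,-0.189,0,0,0.8],[-0.033,-0.189,0,0,0.8]]]'
python3 -m creep '[[[-0.033,-0.189,0,0,0.8],[-0.033,-0.189,0,0,0.8],[-0.033,-0.189,0,0,0.8],[-0.033,-0.189,0,0,0.8],[-0.033,-0.189,0,0,0.8],[-0.033,-0.189,0,0,0.8],[-0.033,-0.189,0,0,0.8],[-0.033,-0.189,0,0,0.8]]]'
python3 -m creep '[[[-0.041,-0.197,-0.01,0,0.8],[0,0,0,-0.072,0.8],[0,0,0,-0.072,0.8],[0,0,0,-0.072,0.8],[0,0,0,-0.072,0.8],[0,0,0,-0.072,0.8],[0,0,0,-0.072,0.8],[0,0,0,-0.072,0.8]]]'
python3 -m creep '[[[0,0,0,-0.072,0.8],[0,0,0,-0.072,0.8],[0,0,0,0,0.8],[0,0,0,0,0.8],[0,0,0,0,0.8]]]'
python3 plan.py .6040,-.3283,.262,-123.5
```

```text
clock: 39.15
tool_pos: [0.5535, 0.0136, 0.3578]
orientation: [-180.0, -0.1, 178.2]
force: [0.6, -0.3, 0.2]
opening: 0.0704
gripper_force: 0.0
clock: 39.82
tool_pos: [0.5969, -0.2904, 0.3573]
orientation: [180.0, -0.1, 178.2]
force: [0.7, 1.0, -0.1]
opening: 0.0701
gripper_force: 0.0
clock: 40.48
tool_pos: [0.6039, -0.3281, 0.359]
orientation: [179.9, -0.1, -136.1]
force: [0.1, -0.4, -0.0]
opening: 0.0702
gripper_force: 0.0
clock: 40.9
tool_pos: [0.604, -0.3281, 0.3599]
orientation: [179.9, -0.0, -123.7]
force: [0.7, 0.4, 0.2]
opening: 0.0703
gripper_force: 0.0
now [ 0.604  -0.3281  0.3599] [ 1.7993e+02 -3.0000e-02 -1.2368e+02] t 40.9 open 0.0703 F 0.0
.6040,-.3283,.262,-123.5 | shift [ 0.001 -0.001  0.489] rows 3 each [ 0.    -0.     0.163] | spin -0.002 rows 1 each -0.002
```

```bash
python3 -m creep '[[[0.001,0,0.15,0,0.8],[0,0,0.15,0,0.8],[0,0,0.1,0,0.8],[0,0,0.089,0,0.8],[0,0,0,0,0.8],[0,0,0,0,0.4],[0,0,0,0,0.4],[0,0,0,0,0.4]]]'
python3 -m creep '[[[0,0,0,0,0.4],[0,0,0,0,0.4],[0,0,0,0,0.4],[0,0,-0.1,0,0.4],[0,0,-0.19,0,0.4],[0,0,-0.2,0,0.4],[0,0,0,0,0.4],[0,0,0,0,0.4]]]'
python3 plan.py .6082,.3168,.36,-181.8
```

```text
clock: 41.57
tool_pos: [0.604, -0.3283, 0.2633]
orientation: [-180.0, 0.0, -123.5]
force: [-1.2, 0.5, -0.4]
opening: 0.0556
gripper_force: 0.2
clock: 42.23
tool_pos: [0.6045, -0.3284, 0.3645]
orientation: [-179.7, 0.1, -123.5]
force: [-0.2, 0.1, -2.0]
opening: 0.0513
gripper_force: 30.0
now [ 0.6045 -0.3284  0.3645] [-1.7965e+02  1.1000e-01 -1.2346e+02] t 42.23 open 0.0513 F 30.0
.6082,.3168,.36,-181.8 | shift [-2.702  1.763  0.022] rows 16 each [-0.169  0.11   0.001] | spin 0.648 rows 9 each 0.072
```

```bash
python3 -m creep '[[[-0.169,0.11,0,0,0.4],[-0.169,0.11,0,0,0.4],[-0.169,0.11,0,0,0.4],[-0.169,0.11,0,0,0.4],[-0.169,0.11,0,0,0.4],[-0.169,0.11,0,0,0.4],[-0.169,0.11,0,0,0.4],[-0.169,0.11,0,0,0.4]]]'
python3 -m creep '[[[-0.169,0.11,0,0,0.4],[-0.169,0.11,0,0,0.4],[-0.169,0.11,0,0,0.4],[-0.169,0.11,0,0,0.4],[-0.169,0.11,0,0,0.4],[-0.169,0.11,0,0,0.4],[-0.169,0.11,0,0,0.4],[-0.167,0.113,0,0,0.4]]]'
python3 -m creep '[[[0,0,0,0.072,0.4],[0,0,0,0.072,0.4],[0,0,0,0.072,0.4],[0,0,0,0.072,0.4],[0,0,0,0.072,0.4],[0,0,0,0.072,0.4],[0,0,0,0.072,0.4],[0,0,0,0.072,0.4]]]'
python3 -m creep '[[[0,0,0,0.072,0.4],[0,0,0,0,0.4],[0,0,0,0,0.4],[0,0,0,0,0.4]]]'
python3 plan.py .6082,.3168,.212,-181.8
```

```text
clock: 42.9
tool_pos: [0.6054, -0.0038, 0.3599]
orientation: [179.9, -0.0, -123.5]
force: [1.0, -0.5, -0.9]
opening: 0.0514
gripper_force: 30.0
clock: 43.57
tool_pos: [0.6072, 0.3188, 0.3596]
orientation: [180.0, -0.1, -123.5]
force: [0.7, 0.2, -1.5]
opening: 0.0517
gripper_force: 30.0
clock: 44.23
tool_pos: [0.6075, 0.3168, 0.3594]
orientation: [-179.9, -0.1, -175.6]
force: [-0.1, 0.1, -1.3]
opening: 0.0517
gripper_force: 30.0
clock: 44.57
tool_pos: [0.6077, 0.3169, 0.3602]
orientation: [-180.0, -0.0, 178.4]
force: [-0.2, 0.4, -1.0]
opening: 0.0516
gripper_force: 30.0
now [0.6077 0.3169 0.3602] [-1.7997e+02 -5.0000e-02  1.7842e+02] t 44.57 open 0.0516 F 30.0
.6082,.3168,.212,-181.8 | shift [-0.003 -0.001  0.741] rows 4 each [-0.001 -0.     0.185] | spin 0.002 rows 1 each 0.0024
```

```bash
python3 -m creep '[[[-0.003,0,0.2,0,0.4],[0,0,0.2,0,0.4],[0,0,0.15,0,0.4],[0,0,0.1,0,0.4],[0,0,0.06,0,0.4],[0,0,0.031,0,0.4],[0,0,0,0,0.4],[0,0,0,0,0.4]]]'
python3 plan.py
```

```text
clock: 45.23
tool_pos: [0.6093, 0.3168, 0.214]
orientation: [180.0, 0.1, 178.4]
force: [1.5, -2.9, 5.9]
opening: 0.0517
gripper_force: 30.0
now [0.6093 0.3168 0.214 ] [1.7999e+02 1.2000e-01 1.7840e+02] t 45.23 open 0.0517 F 30.0
```

```bash
python3 -m creep '[[[0,0,0,0,0.72],[0,0,0,0,0.72],[0,0,0,0,0.72],[0,0,-0.05,0,0.72],[0,0,-0.15,0,0.72],[0,0,-0.2,0,0.72],[0,0,-0.2,0,0.72],[0,0,-0.13,0,0.72]]]'
python3 -m creep '[[[0.1,-0.19,0,0,0.72],[0.1,-0.18,0,0,0.72],[0.1,-0.18,0,0,0.72],[0.1,-0.18,0,0,0.72],[0.1,-0.18,0,0,0.72],[0.1,-0.18,0,0,0.72],[0.1,-0.18,0,0,0.72],[0.1,-0.18,0,0,0.72]]]'
python3 -m creep '[[[0.1,-0.19,0,0,0.72],[0,-0.19,0,0,0.72],[0,-0.18,0,0,0.72],[0,-0.18,0,0,0.72],[0,0,0,0,0.72],[0,0,0,0,0.72],[0,0,0,0,0.72]]]'
python3 look.py; python3 plan.py
python3 - <<'E'
from h import *
I=[]
for n in('top','scene'):
    p=snapshot(n); x0,y0,x1,y1=(140,145,250,225) if n=='top' else (230,190,360,270)
    a=cv2.resize(p['frame'][y0:y1,x0:x1,::-1],None,fx=5,fy=5,interpolation=2); I.append(cv2.resize(a,(500,290)))
    for q,z in(('rocker_off_end',.093),('drawer_front',.064)):
        for r in nets.landmark_of(p,q): print(n,q,round(r['confidence'],2),at_z(p,r['uv'],z)[:2].round(4))
cv2.imwrite('pics/p4.png',np.vstack(I))
E
```

```text
clock: 45.9
tool_pos: [0.6087, 0.3172, 0.3639]
orientation: [179.9, 0.2, 178.3]
force: [0.9, 0.6, 1.0]
opening: 0.0634
gripper_force: 0.0
clock: 46.57
tool_pos: [0.4386, 0.0318, 0.3594]
orientation: [180.0, 0.1, 178.3]
force: [0.7, -0.5, 0.2]
opening: 0.063
gripper_force: 0.0
clock: 47.15
tool_pos: [0.416, -0.1132, 0.3591]
orientation: [180.0, 0.0, 178.2]
force: [-0.3, 0.4, 0.4]
opening: 0.0635
gripper_force: 0.0
0.81 1 [0.6044 0.1302] yaw 177.7 err 0.06 sat [128  79  89] -x end [152 146 137] +x [122 122 116]
0.77 1 [0.6035 0.2232] yaw -1.5 err 0.09 sat [129  80  90] -x end [126 124 116] +x [160 154 142]
0.74 1 [0.5069 0.1331] yaw 178.8 err 0.094 sat [ 79  86 118] -x end [150 146 137] +x [121 124 118]
0.66 1 [0.5085 0.3131] yaw 181.3 err 0.109 sat [147 133  75] -x end [157 152 131] +x [128 127 108]
0.63 1 [0.5059 0.2277] yaw -0.5 err 0.102 sat [115  91  87] -x end [127 130 118] +x [154 147 136]
0.56 1 [0.5347 0.5205] yaw 69.6 err 0.271 sat [136  61  55] -x end [102 104  97] +x [131  63  57]
0.54 1 [0.6161 0.3159] yaw 182.5 err 0.192 sat [151  99  64] -x end [154 144 129] +x [120 116 103]
now [ 0.4163 -0.112   0.3588] [1.7999e+02 2.0000e-02 1.7833e+02] t 47.35 open 0.0631 F 0.0
top rocker_off_end 0.55 [ 0.3599 -0.2136]
top rocker_off_end 0.19 [0.7303 0.1686]
top drawer_front 0.7 [0.4308 0.2208]
scene rocker_off_end 0.59 [ 0.3532 -0.2119]
scene rocker_off_end 0.54 [ 0.6128 -0.131 ]
scene rocker_off_end 0.38 [0.4575 0.2291]
scene drawer_front 0.6 [0.4374 0.2191]
```

View pics/p4.png

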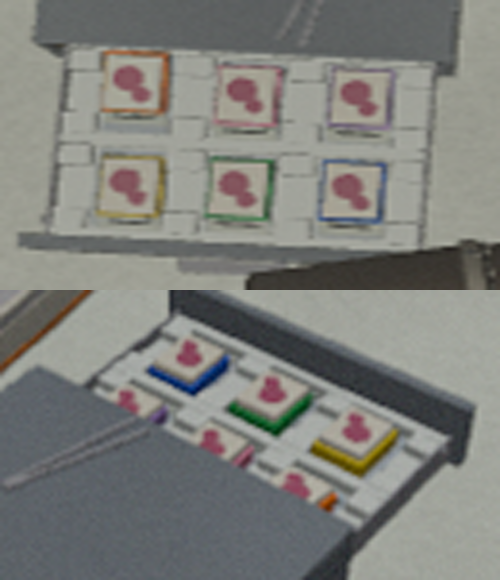

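Five blocks are seated. In the top half, orange (at about 135,85) sits too far back, with floor showing in front of it, so its rear end may be on the wall. I'll look closer.

```bash
python3 - <<'E'
from h import *
I=[]
for n in('top','scene'):
    p=snapshot(n); c=proj(p,(.61,.317,.045)).astype(int); a=p['frame'][c[1]-14:c[1]+14,c[0]-20:c[0]+20,::-1]
    I.append(cv2.resize(a,None,fx=14,fy=14,interpolation=2))
cv2.imwrite('pics/p5.png',cv2.resize(np.vstack(I),(400,560)))
E
python3 plan.py .6125,.3168,.36,-181.8
```

```text
now [ 0.4161 -0.1128  0.3587] [-180.     -0.    178.24] t 47.75 open 0.0627 F 0.0
.6125,.3168,.36,-181.8 | shift [-0.915  2.177 -0.007] rows 12 each [-0.076  0.181 -0.001] | spin 0.0 rows 1 each 0.0004
```

View pics/p5.png

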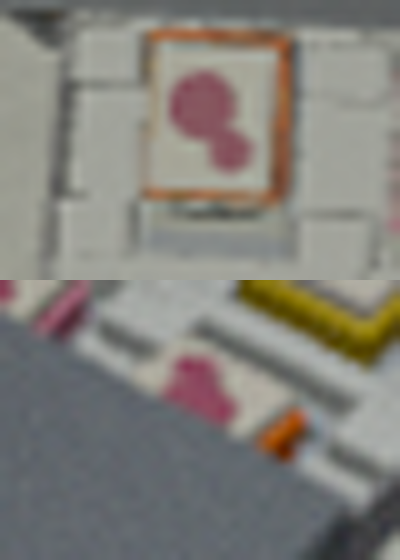

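Confirmed: the orange block's rear rests on the rear wall and about 10 mm of floor shows in front. I'll regrasp it and move it forward.

```bash
python3 -m creep '[[[-0.076,0.181,0,0,0.74],[-0.076,0.181,0,0,0.74],[-0.076,0.181,0,0,0.74],[-0.076,0.181,0,0,0.74],[-0.076,0.181,0,0,0.74],[-0.076,0.181,0,0,0.74],[-0.076,0.181,0,0,0.74],[-0.076,0.181,0,0,0.74]]]'
python3 -m creep '[[[-0.076,0.181,0,0,0.74],[-0.076,0.181,0,0,0.74],[-0.076,0.181,0,0,0.74],[-0.079,0.186,0,0,0.74],[0,0,0,0,0.74],[0,0,0,0,0.74],[0,0,0,0,0.74]]]'
python3 -m creep '[[[0,0,0.19,0,0.74],[0,0,0.19,0,0.74],[0,0,0.15,0,0.74],[0,0,0.1,0,0.74],[0,0,0.05,0,0.74],[0,0,0.03,0,0.74],[0,0,0,0,0.74],[0,0,0,0,0.74]]]'
python3 -m creep '[[[0,0,0,0,0.4],[0,0,0,0,0.4],[0,0,0,0,0.4],[0,0,0,0,0.4],[0,0,0,0,0.4],[0,0,0,0,0.4]]]'
python3 plan.py .603,.3168,.232,-181.8
```

```text
clock: 48.42
tool_pos: [0.5471, 0.1747, 0.3586]
orientation: [-180.0, -0.0, 178.2]
force: [0.6, 0.0, -0.4]
opening: 0.0647
gripper_force: 0.0
clock: 49.0
tool_pos: [0.6124, 0.3166, 0.3577]
orientation: [-179.9, -0.1, 178.2]
force: [-1.1, -0.5, -0.4]
opening: 0.065
gripper_force: 0.0
clock: 49.67
tool_pos: [0.613, 0.3165, 0.2182]
orientation: [179.9, 0.1, 178.2]
force: [-0.5, 0.9, -0.1]
opening: 0.065
gripper_force: 0.0
clock: 50.17
tool_pos: [0.6129, 0.3168, 0.218]
orientation: [179.9, 0.1, 178.2]
force: [-0.9, 0.5, 6.4]
opening: 0.0519
gripper_force: 30.0
now [0.6129 0.3168 0.218 ] [1.7994e+02 9.0000e-02 1.7824e+02] t 50.17 open 0.0519 F 30.0
.603,.3168,.232,-181.8 | shift [ 0.049 -0.002 -0.07 ] rows 1 each [ 0.049 -0.002 -0.07 ] | spin 0.0 rows 1 each 0.0004
```

```bash
python3 -m creep '[[[0,0,-0.05,0,0.4],[0,0,-0.04,0,0.4],[0.024,0,0,0,0.4],[0.024,0,0,0,0.4],[0,0,0,0,0.4],[0,0,0.04,0,0.4],[0,0,0.03,0,0.4],[0,0,0,0,0.4]]]'
python3 -m creep '[[[0,0,0.01,0,0.4],[0,0,0.01,0,0.4],[0,0,0,0,0.4],[0,0,0,0,0.4]]]'
python3 plan.py
```

```text
clock: 50.83
tool_pos: [0.6023, 0.3163, 0.2183]
orientation: [-179.9, -0.1, 178.2]
force: [-1.2, -0.4, -1.4]
opening: 0.0519
gripper_force: 30.0
clock: 51.17
tool_pos: [0.6031, 0.3166, 0.2169]
orientation: [-180.0, 0.0, 178.2]
force: [-1.6, -1.4, 2.1]
opening: 0.0515
gripper_force: 30.0
now [0.6031 0.3166 0.2169] [-179.98    0.    178.22] t 51.17 open 0.0515 F 30.0
```

Front end touches the floor (2 N). Release, go clear and look.

```bash
python3 -m creep '[[[0,0,0,0,0.72],[0,0,0,0,0.72],[0,0,0,0,0.72],[0,0,-0.05,0,0.72],[0,0,-0.15,0,0.72],[0,0,-0.2,0,0.72],[0,0,-0.2,0,0.72],[0,0,-0.13,0,0.72]]]'
python3 -m creep '[[[0.1,-0.19,0,0,0],[0.1,-0.18,0,0,0],[0.1,-0.18,0,0,0],[0.1,-0.18,0,0,0],[0.1,-0.18,0,0,0],[0.1,-0.18,0,0,0],[0.1,-0.18,0,0,0],[0.1,-0.18,0,0,0]]]'
python3 -m creep '[[[0.1,-0.19,0,0,0],[0,-0.19,0,0,0],[0,-0.18,0,0,0],[0,-0.18,0,0,0],[0,0,0,0,0],[0,0,0,0,0],[0,0,0,0,0]]]'
python3 look.py; python3 plan.py
python3 - <<'E'
from h import *
I=[]
for n in('top','scene'):
    p=snapshot(n); c=proj(p,(.555,.227,.045)).astype(int); a=p['frame'][c[1]-32:c[1]+32,c[0]-50:c[0]+50,::-1]
    I.append(cv2.resize(a,None,fx=4.6,fy=4.6,interpolation=2))
cv2.imwrite('pics/p6.png',np.vstack(I))
E
```

```text
clock: 51.83
tool_pos: [0.6034, 0.317, 0.3681]
orientation: [179.9, 0.2, 178.3]
force: [1.4, 0.4, 1.0]
opening: 0.0629
gripper_force: 0.0
clock: 52.5
tool_pos: [0.4332, 0.0316, 0.3635]
orientation: [180.0, 0.1, 178.2]
force: [0.7, -0.9, 0.6]
opening: 0.0152
gripper_force: 0.0
clock: 53.08
tool_pos: [0.4106, -0.1134, 0.3632]
orientation: [180.0, 0.1, 178.1]
force: [-0.1, 0.7, -0.4]
opening: 0.0003
gripper_force: 0.0
0.76 1 [0.603  0.3133] yaw -3.7 err 0.112 sat [142  90  59] -x end [128 130 121] +x [159 153 141]
0.75 1 [0.6029 0.1316] yaw -2.7 err 0.07 sat [127  78  88] -x end [125 126 118] +x [156 147 137]
0.71 1 [0.5074 0.1333] yaw 1.7 err 0.102 sat [ 79  86 118] -x end [119 123 117] +x [149 147 136]
0.71 1 [0.5059 0.2246] yaw -1.2 err 0.077 sat [114  91  87] -x end [128 131 119] +x [156 152 139]
0.65 1 [0.606  0.2231] yaw 182.9 err 0.176 sat [132  83  93] -x end [155 146 136] +x [126 116 112]
0.57 1 [0.5085 0.3139] yaw 181.0 err 0.113 sat [146 132  73] -x end [157 151 130] +x [128 126 107]
now [ 0.4109 -0.1122  0.3628] [1.8000e+02 2.0000e-02 1.7833e+02] t 53.28 open 0.0003 F 0.0
```

View pics/p6.png

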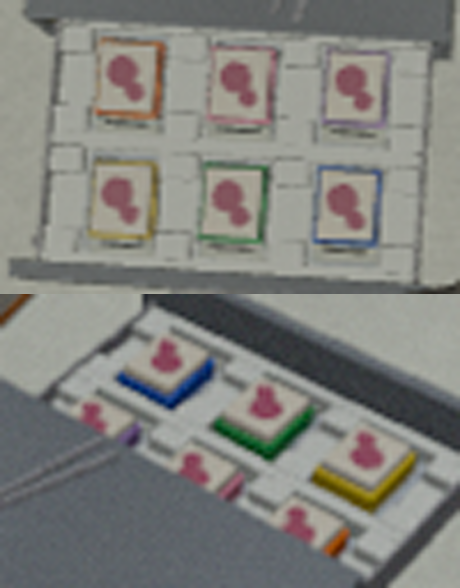

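All six lie flat, labels to the front. Next the drawer, pushed with closed fingers against the front panel. First move beside it.

```bash
python3 -m creep '[[[0,0.19,0,0,0],[0,0.19,0,0,0],[0,0.19,0,0,0],[0,0.19,0,0,0],[0,0.19,0,0,0],[0,0.19,0,0,0],[0,0.19,0,0,0],[0,0.19,0,0,0]]]'
python3 -m creep '[[[0.05,0.19,0,0,0],[0,0,0,0,0],[0,0,0,0,0]]]'
python3 plan.py .395,.231,.36,-181.8 .395,.231,.234,-181.8
```

```text
clock: 54.05
tool_pos: [0.4194, 0.1933, 0.3629]
orientation: [180.0, 0.0, 178.3]
force: [0.6, -0.6, 0.4]
opening: 0.0003
gripper_force: 0.0
clock: 54.3
tool_pos: [0.4106, 0.2314, 0.3623]
orientation: [-180.0, -0.0, 178.5]
force: [-0.6, -0.2, -0.5]
opening: 0.0006
gripper_force: 0.0
now [0.4106 0.2314 0.3623] [-1.7996e+02 -3.0000e-02  1.7848e+02] t 54.3 open 0.0006 F 0.0
.395,.231,.36,-181.8 | shift [ 0.078 -0.004  0.012] rows 1 each [ 0.078 -0.004  0.012] | spin 0.003 rows 1 each 0.0031
.395,.231,.234,-181.8 | shift [0.   0.   0.63] rows 4 each [0.    0.    0.157] | spin -0.0 rows 0 each -0.0
```

```bash
python3 -m creep '[[[0.078,0,0.012,0.003,0],[0,0,0.15,0,0],[0,0,0.15,0,0],[0,0,0.15,0,0],[0,0,0.12,0,0],[0,0,0.06,0,0],[0,0,0,0,0],[0,0,0,0,0]]]'
python3 -m creep '[[[-0.025,0,0,0,0],[-0.025,0,0,0,0],[-0.025,0,0,0,0],[-0.025,0,0,0,0],[-0.025,0,0,0,0],[-0.025,0,0,0,0],[-0.025,0,0,0,0],[-0.025,0,0,0,0]]]'
python3 plan.py
```

```text
clock: 54.97
tool_pos: [0.3958, 0.2289, 0.2341]
orientation: [-179.9, -0.0, 177.9]
force: [0.3, 1.1, 1.3]
opening: 0.0004
gripper_force: 0.0
clock: 55.63
tool_pos: [0.4361, 0.2279, 0.2342]
orientation: [-180.0, -0.0, 177.9]
force: [-1.2, -0.1, 1.2]
opening: 0.0005
gripper_force: 0.9
now [0.4361 0.2279 0.2342] [-1.7999e+02 -2.0000e-02  1.7793e+02] t 55.63 open 0.0005 F 0.9
```

```bash
for i in 1; do
python3 -m creep '[[[-0.025,0,0,0,0],[-0.025,0,0,0,0],[-0.025,0,0,0,0],[-0.025,0,0,0,0],[-0.025,0,0,0,0],[-0.025,0,0,0,0],[-0.025,0,0,0,0],[-0.025,0,0,0,0]]]'
python3 -m creep '[[[-0.025,0,0,0,0],[-0.025,0,0,0,0],[-0.025,0,0,0,0],[-0.025,0,0,0,0],[-0.025,0,0,0,0],[-0.025,0,0,0,0],[-0.025,0,0,0,0],[-0.025,0,0,0,0]]]'
python3 -m creep '[[[-0.025,0,0,0,0],[-0.025,0,0,0,0],[-0.025,0,0,0,0],[-0.025,0,0,0,0],[-0.025,0,0,0,0],[-0.025,0,0,0,0],[-0.025,0,0,0,0],[-0.025,0,0,0,0]]]'
python3 -m creep '[[[-0.025,0,0,0,0],[-0.025,0,0,0,0],[0,0,0,0,0],[0,0,0,0,0]]]'
done
python3 - <<'E'
from h import *
p=snapshot('scene'); c=proj(p,(.6,.227,.06)).astype(int); a=p['frame'][c[1]-50:c[1]+50,c[0]-65:c[0]+65,::-1]
cv2.imwrite('pics/p7.png',cv2.resize(a,None,fx=4.6,fy=4.6,interpolation=2))
E
```

```text
clock: 56.3
tool_pos: [0.4762, 0.2266, 0.2342]
orientation: [180.0, -0.0, 177.9]
force: [-1.9, 1.5, 0.8]
opening: 0.0011
gripper_force: 0.9
clock: 56.97
tool_pos: [0.5161, 0.2251, 0.2342]
orientation: [-180.0, -0.0, 177.9]
force: [-0.7, 2.1, 0.2]
opening: 0.0005
gripper_force: 0.9
clock: 57.63
tool_pos: [0.5561, 0.2237, 0.2342]
orientation: [-180.0, -0.0, 177.9]
force: [-1.6, 1.7, 0.2]
opening: 0.0004
gripper_force: 0.9
clock: 57.97
tool_pos: [0.566, 0.2232, 0.2342]
orientation: [-180.0, 0.0, 177.9]
force: [-0.0, 1.0, 0.3]
opening: 0.0006
gripper_force: 0.0
```

View pics/p7.png

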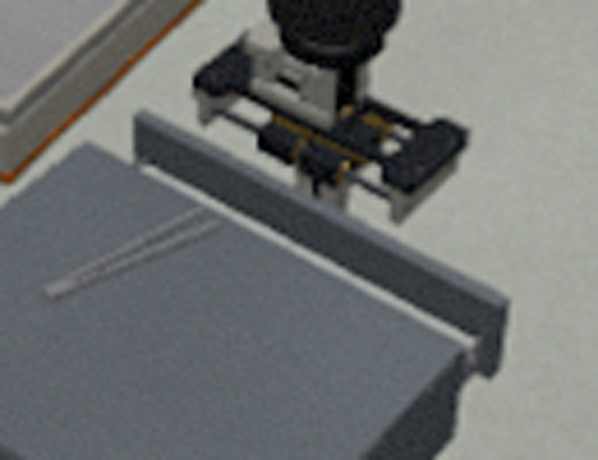

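The drawer is mostly in, with a gap still showing between panel and unit. I'll continue more gently.

```bash
python3 -m creep '[[[-0.025,0,0,0,0],[-0.025,0,0,0,0],[-0.025,0,0,0,0],[-0.025,0,0,0,0],[-0.025,0,0,0,0],[-0.025,0,0,0,0],[0,0,0,0,0]]]'
python3 -m creep '[[[-0.012,0,0,0,0],[-0.012,0,0,0,0],[-0.012,0,0,0,0],[-0.012,0,0,0,0]]]'
python3 - <<'E'
from h import *
T=snapshot('top')
for r in nets.landmark_of(T,'drawer_front')[:2]: print(r['confidence'],at_z(T,r['uv'],.064))
E
```

```text
clock: 58.6
tool_pos: [0.5969, 0.2224, 0.2343]
orientation: [180.0, 0.1, 177.9]
force: [0.0, 0.1, -0.2]
opening: 0.0001
gripper_force: 0.0
clock: 58.93
tool_pos: [0.6053, 0.2221, 0.2343]
orientation: [180.0, -0.0, 178.0]
force: [-2.9, 1.2, 0.1]
opening: 0.0006
gripper_force: 1.4
0.38 [0.72152037 0.17016008 0.064     ]
```

```bash
python3 -m creep '[[[-0.012,0,0,0,0],[-0.012,0,0,0,0],[-0.012,0,0,0,0]]]'
python3 -m creep '[[[-0.012,0,0,0,0],[-0.012,0,0,0,0],[-0.012,0,0,0,0]]]'
python3 -m creep '[[[-0.01,0,0,0,0],[-0.01,0,0,0,0]]]'
python3 - <<'E'
from h import *
p=snapshot('scene'); c=proj(p,(.64,.227,.06)).astype(int); a=p['frame'][c[1]-45:c[1]+45,c[0]-60:c[0]+60,::-1]
cv2.imwrite('pics/p8.png',cv2.resize(a,None,fx=4.6,fy=4.6,interpolation=2))
E
```

```text
clock: 59.28
tool_pos: [0.6107, 0.2219, 0.2342]
orientation: [-180.0, -0.2, 178.0]
force: [-10.6, 2.7, 5.8]
opening: 0.0007
gripper_force: 5.3
clock: 59.53
tool_pos: [0.6191, 0.2215, 0.2342]
orientation: [-180.0, -0.1, 178.0]
force: [-19.7, 5.0, 11.7]
opening: 0.0007
gripper_force: 11.2
clock: 59.7
tool_pos: [0.6202, 0.2216, 0.2342]
orientation: [-179.9, -0.4, 177.9]
force: [-31.8, 8.8, 21.5]
opening: 0.0003
gripper_force: 16.3
```

View pics/p8.png

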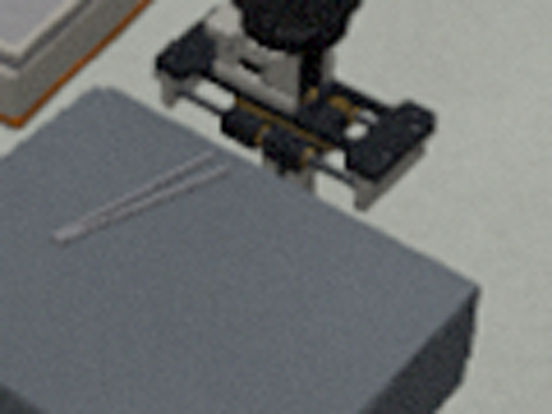

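The panel is flush with the unit and the force climbed to about 32 N, a hard stop, so the drawer is home. I'll back away and measure the rocker.

```bash
python3 -m creep '[[[0.05,0,0,0,0],[0.1,0,0,0,0],[0.15,0,0,0,0],[0.15,0,-0.1,0,0],[0.15,0,-0.15,0,0],[0.15,0,-0.18,0,0],[0,-0.0,-0.18,0,0],[0,0,0,0,0]]]'
python3 - <<'E'
from h import *
T=snapshot('top');S=snapshot('scene'); I=[]
for p in(T,S):
    c=proj(p,(.36,-.22,.09)).astype(int); x0,y0=c-[16,11]; a=p['frame'][y0:y0+22,x0:x0+32]
    I.append(cv2.resize(a[:,:,::-1],None,fx=13,fy=13,interpolation=0)); print(x0,y0)
    f=a.astype(int); red=(f[:,:,0]-np.maximum(f[:,:,1],f[:,:,2])>35); r,cc=np.where(red); print('red',cc.min()+x0,cc.max()+x0,r.min()+y0,r.max()+y0,at_z(p,(cc.mean()+x0,r.mean()+y0),.089))
    for r in nets.landmark_of(p,'rocker_off_end')[:1]: print(r['confidence'],at_z(p,r['uv'],.093))
cv2.imwrite('pics/p9.png',np.vstack(I))
E
python3 plan.py
```

```text
clock: 60.42
tool_pos: [0.4782, 0.2276, 0.3596]
orientation: [179.6, 0.6, 178.1]
force: [1.6, 0.8, 0.2]
opening: 0.0004
gripper_force: 0.0
297 231
red 310 322 237 244 [ 0.36482696 -0.23334411  0.089     ]
0.44 [ 0.36550645 -0.20958607  0.093     ]
214 139
red 223 234 149 154 [ 0.37204235 -0.22333962  0.089     ]
0.39 [ 0.36450917 -0.20355685  0.093     ]
now [0.4776 0.2264 0.3515] [1.7999e+02 1.0000e-02 1.7793e+02] t 60.62 open 0.0007 F 0.0
```

View pics/p9.png

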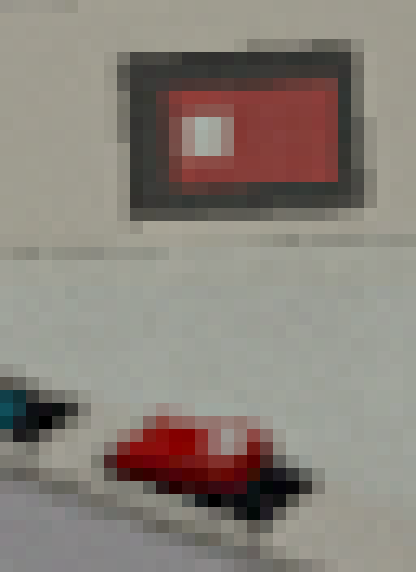

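```bash
python3 - <<'E'
from h import *
T=snapshot('top');S=snapshot('scene')
print(at_z(T,(312.4,240.9),.091),at_z(S,(231,150.1),.091))
print(at_z(T,(309.6,240.9),.093),at_z(T,(322.5,240.5),.085))
E
python3 plan.py .363,-.212,.36,-86 .363,-.212,.29,-86
```

```text
[ 0.36391449 -0.21744507  0.091     ] [ 0.35789772 -0.21964886  0.091     ]
[ 0.36365563 -0.20710309  0.093     ] [ 0.36630423 -0.25475734  0.085     ]
now [0.4776 0.2263 0.3506] [-1.7992e+02 -7.0000e-02  1.7791e+02] t 60.72 open 0.0002 F 0.0
.363,-.212,.36,-86 | shift [ 0.493 -2.211 -0.047] rows 12 each [ 0.041 -0.184 -0.004] | spin -1.068 rows 14 each -0.0763
.363,-.212,.29,-86 | shift [ 0.   -0.    0.35] rows 2 each [ 0.    -0.     0.175] | spin -0.0 rows 0 each -0.0
```

```bash
python3 -m creep '[[[0,-0.18,0,0,0],[0,-0.18,0,0,0],[0,-0.18,0,0,0],[0,-0.18,0,0,0],[0,-0.18,0,0,0],[0,-0.18,0,0,0],[0,-0.18,0,0,0],[0,-0.18,0,0,0]]]'
python3 -m creep '[[[0,-0.18,0,0,0],[0,-0.18,0,0,0],[0.12,-0.13,0,0,0],[0.12,-0.1,0,0,0],[0.12,0,0,0,0],[0.13,0,0,0,0],[0,0,0,-0.076,0],[0,0,0,-0.076,0]]]'
python3 -m creep '[[[0,0,0,-0.076,0],[0,0,0,-0.076,0],[0,0,0,-0.076,0],[0,0,0,-0.076,0],[0,0,0,-0.076,0],[0,0,0,-0.076,0],[0,0,0,-0.076,0],[0,0,0,-0.076,0]]]'
python3 -m creep '[[[0,0,0,-0.076,0],[0,0,0,-0.076,0],[0,0,0,-0.076,0],[0,0,0,-0.078,0],[0,0,0,0,0],[0,0,0,0,0],[0,0,0,0,0]]]'
python3 plan.py .363,-.206,.28,-86
```

```text
clock: 61.38
tool_pos: [0.4669, -0.0631, 0.3508]
orientation: [-180.0, -0.1, 177.9]
force: [1.4, 0.5, 0.9]
opening: 0.0009
gripper_force: 0.0
clock: 62.05
tool_pos: [0.3636, -0.1762, 0.351]
orientation: [180.0, -0.1, -168.2]
force: [0.5, 1.1, 0.7]
opening: 0.0004
gripper_force: 0.0
clock: 62.72
tool_pos: [0.365, -0.1759, 0.3507]
orientation: [179.9, -0.1, -113.3]
force: [-0.1, -0.7, -0.4]
opening: 0.0005
gripper_force: 0.0
clock: 63.3
tool_pos: [0.365, -0.1758, 0.3512]
orientation: [179.9, 0.0, -86.4]
force: [-0.2, -0.1, 0.0]
opening: 0.0005
gripper_force: 0.0
now [ 0.365  -0.1758  0.3512] [179.93   0.   -86.37] t 63.3 open 0.0005 F 0.0
.363,-.206,.28,-86 | shift [0.15  0.02  0.356] rows 2 each [0.075 0.01  0.178] | spin -0.004 rows 1 each -0.0041
```

```bash
python3 -m creep '[[[0.075,0.01,0,0,0],[0.075,0.01,0,0,0],[0,0,0.15,0,0],[0,0,0.12,0,0],[0,0,0.06,0,0],[0,0,0.02,0,0],[0,0,0,0,0],[0,0,0,0,0]]]'
python3 -m creep '[[[0,0,0.02,0,0],[0,0,0.015,0,0],[0,0,0.015,0,0],[0,0,0.01,0,0],[0,0,0,0,0]]]'
python3 plan.py .363,-.206,.2635,-86
```

```text
clock: 63.97
tool_pos: [0.3635, -0.206, 0.2822]
orientation: [-180.0, -0.0, -86.2]
force: [1.1, 0.4, -0.3]
opening: 0.0006
gripper_force: 0.0
clock: 64.38
tool_pos: [0.3633, -0.2058, 0.2697]
orientation: [-180.0, 0.0, -86.1]
force: [0.2, 0.2, 1.1]
opening: 0.0007
gripper_force: 0.3
now [ 0.3633 -0.2058  0.2697] [-179.97    0.    -86.11] t 64.38 open 0.0007 F 0.3
.363,-.206,.2635,-86 | shift [0.001 0.001 0.031] rows 1 each [0.001 0.001 0.031] | spin -0.001 rows 1 each -0.0013
```

```bash
python3 -m creep '[[[0,0,0.01,0,0],[0,0,0.01,0,0],[0,0,0.01,0,0],[0,0,0,0,0]]]'
python3 -m creep '[[[0,0,0.005,0,0],[0,0,0,0,0]]]'
python3 -m creep '[[[0,0,0.005,0,0],[0,0,0,0,0]]]'
python3 -m creep '[[[0,0,0.005,0,0],[0,0,0,0,0]]]'
```

```text
clock: 64.72
tool_pos: [0.3634, -0.2057, 0.264]
orientation: [-180.0, 0.0, -86.1]
force: [-1.9, 6.3, 9.6]
opening: 0.0005
gripper_force: 5.5
clock: 64.88
tool_pos: [0.3634, -0.2057, 0.2637]
orientation: [-180.0, 0.0, -86.1]
force: [-4.0, 9.3, 19.1]
opening: 0.0005
gripper_force: 9.9
clock: 65.05
tool_pos: [0.3635, -0.2056, 0.2634]
orientation: [-179.9, -0.0, -86.1]
force: [-7.5, 11.6, 29.6]
opening: 0.0003
gripper_force: 15.5
clock: 65.22
tool_pos: [0.3635, -0.2057, 0.2631]
orientation: [-179.9, -0.0, -86.1]
force: [-11.5, 14.4, 40.6]
opening: 0.0
gripper_force: 21.4
```

Contact bottomed out at the predicted off height, about 0.0855 m. Lift and check.

```bash
python3 -m creep '[[[0,0,-0.05,0,0],[0,0,-0.15,0,0],[0,0,-0.15,0,0],[-0.15,0,-0.1,0,0],[-0.2,-0.05,0,0,0],[-0.2,-0.05,0,0,0],[-0.2,-0.05,0,0,0],[-0.2,-0.05,0,0,0]]]'
python3 -m creep '[[[-0.1,-0.1,0,0,0],[0,0,0,0,0],[0,0,0,0,0]]]'
python3 - <<'E'
from h import *
I=[]
for n in('top','scene'):
    p=snapshot(n); c=proj(p,(.36,-.22,.09)).astype(int); x0,y0=c-[16,11]
    I.append(cv2.resize(p['frame'][y0:y0+22,x0:x0+32,::-1],(416,286),interpolation=0))
    if n=='scene': c=proj(p,(.66,.22,.08)).astype(int); J=cv2.resize(p['frame'][c[1]-40:c[1]+40,c[0]-55:c[0]+55,::-1],(384,572//2),interpolation=2)
cv2.imwrite('pics/p10.png',np.hstack([np.vstack(I),np.vstack([J,J*0])]))
E
python3 plan.py
```

```text
clock: 65.88
tool_pos: [0.3896, -0.0121, 0.351]
orientation: [-179.9, 0.0, -86.2]
force: [2.0, 0.8, 0.4]
opening: 0.0004
gripper_force: 0.0
clock: 66.13
tool_pos: [0.4092, 0.009, 0.3504]
orientation: [180.0, -0.0, -86.0]
force: [-0.4, -0.4, -0.2]
opening: 0.0004
gripper_force: 0.0
now [0.4083 0.0075 0.3502] [ 1.7992e+02 -3.0000e-02 -8.6110e+01] t 66.23 open 0.0001 F 0.0
```

View pics/p10.png

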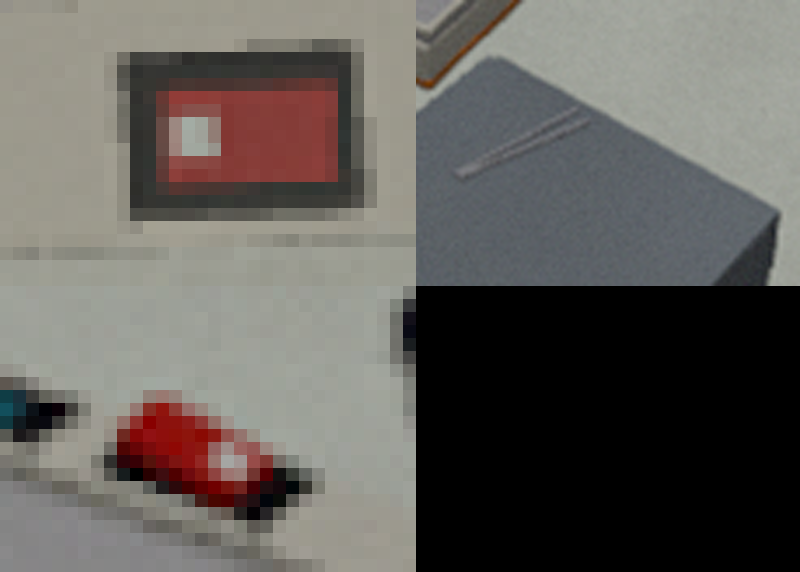

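In the rocker picture the white end is now down, so it is off. The drawer panel is flush with the unit, and the arm is clear. Handing in.

```bash
python3 -c "from plant import workorder; print(workorder.close_job())"
```

```text
the job is handed in; nothing more can be done
None
```

I handed in the job with all six blocks in their own wells, wax up and labels to the front, the drawer pushed home to its stop and the cold plate rocker pressed fully to off; the hand-in returned no verdict.

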